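# Tip the riveting plate over onto its pad

## Task

The beech riveting plate lies in front of the low rubber-topped pad with its grooved face up. Without picking it up, push it against the front edge of the pad until it tips up on edge there and falls over onto the pad, grooves down. Then push it across the pad until it lies flush and square against the back fence, wholly on the pad; leave the things standing round about undisturbed.

Things in the scene. Friction and masses are not known exactly. Their poses are not given: they have to be found in the camera images.
- plate: loose beech plate, 80 to 150 g, 14 mm thick, grooved face up at the start. Stepped edge: its lip (local z 8 to 14 mm) is 80 (x) by 90 mm (y), below that (z 0 to 8) only 64 x 74 mm, so the lip overhangs 8 mm all round. Origin: centre of the smaller underside; z points out of the grooved face (up at the start, down once turned over); x points to the pad at the start, within 0.25 rad
- plate_near (a point): middle of the plate's 80 mm-apart edge that faces the robot at the start: plate local (-40, 0, 11) mm, mid-height of the lip. With the plate pressed against the pad at about 10 to 30 N, friction lets a rising fingertip carry this edge up about the far edge; once it is tilted, the tip can go on under the overhanging lip
- plate_far (a point): middle of the opposite edge, the one facing the pad at the start: plate local (40, 0, 11) mm. It is the pivot: it bears on the pad's front step 8 to 14 mm above the table, then slips down to the table as the plate tilts (about 0.7 rad)
- pad: fixed low pad, black rubber on dark steel, 102 mm (x) by 150 mm (y), top 16 mm above the table, its front a plain upright step. A steel fence 10 mm thick, 150 mm long, 36 mm high over the table, runs along its back. Origin: underside centre, at table height; x points from the front (x = -51 mm) to the fence (front face at x = +41 mm); y along the fence
- pad_front (a point): middle of the pad's upper front edge: pad local (-51, 0, 16) mm
- roll: bystander: upright dark leather roll, 32 mm across, 58 mm high; origin at its foot
- eraser: bystander: small white and pink eraser 19 x 43 x 13 mm; origin under its centre
- glue: bystander: small upright glue bottle, 32 mm across, 85 mm high; origin at its foot
- rivets: bystander: small grey tray 73 x 101 x 20 mm; origin under its centre
- tape: bystander: small roll of tape lying behind the fence, 46 mm across, 12 mm high; origin under its centre
Not all that is in view belongs to the job. There is more than one size of the plate; the one meant has the size given above.

How it is judged:
By the outcome, as a careful person would: the job done as asked, in the order asked, and still so for the second after the job is handed in, with the robot touching nothing.
It also fails if it takes over 58 s, if anything falls off the work surface, if the arm or the gripper's body presses on something with over 40 N, if the wrist force passes 120 N, or if a joint passes its speed limit or range.

## Robot

A 7-joint arm with a two-finger parallel gripper is mounted at the origin on the work surface; the furniture and walls round the work are solid. World frame = base frame: x ahead of the robot, y to its left, z up, the work surface at z = 0. Lengths are in m, angles in rad, forces in N, time in s.
With the tool pointing down it reaches from about 0.4 to 0.85 m from the base axis. Payload 4.5 kg.
Tool frame: the origin (TCP) lies at the very end of the fingers, on their centre line; the grasp point (between the pads) lies 19 mm behind it; z points along the fingers, y is the direction in which the jaws open and shut (so a half turn about z gives the same grasp; the last joint's range is limited). The gripper opens to 88 mm and grips with 3 to 60 N. Pads are 18 mm wide; open, the fingers measure 123 mm over their backs; the gripper's body (75 mm by 187 mm) begins 45 mm behind the grasp point.
Start: joints at [1.14, 0.689, -0.195, 1.565, 0.157, 0.902, -0.215], TCP at [0.28, -0.559, 0.209] pointing down, gripper open.
Joint ranges: [-3.01, 3.01], [-0.46, 2.08], [-1.47, 1.51], [0.13, 2.56], [-1, 4.14], [0.04, 2.09], [-2.66, 2.66]. Speed limits (rad/s): [2.57, 2.57, 3.14, 3.14, 3.14, 3.14, 3.14].

## Interface

Orientations are given as a unit quaternion [x, y, z, w].
In Python, from plant import telemetry, imaging, r gives the robot as it stands.
- The arm moves only by the shell command python3 -m creep 'ROWS' [FORCE]. ROWS is JSON, a list of rows, each a list of 5 numbers: the closure in counts, from 0 (fully open) to 255 (shut), then the shift along the tool's x, y, z in m, then the turn about the tool's z in degrees. In form: [[fingers, x, y, z, yaw], ...]. A call has 1 to 10 rows; each row is the pose to reach, as a shift and turn from the pose commanded when the call began, along the tool's axes at that moment; what a row does not reach only later rows make up. A row lasts 1/8 s, in which the tool goes at most 62.5 mm and 10.7 degrees, less where a joint would pass 70% of its speed; a pose out of reach is approached as far as the arm can. A call with a gripper value outside its range is refused whole. The fingers move at their own pace and stop on an object; FORCE is the grip in N (left out, the last holds). Time passes only in rows, so rows that repeat a pose let the fingers close. It gives the time, the measured TCP pose, the force and the opening at its end, in the units of the state.
- telemetry.get_state(): the state, without advancing time (a new reading comes with each control period).
- imaging.snapshot(name): name is "side" or "top"; returns a dict with "image" (480x640x3 uint8, blue, green, red), "camera_matrix" (3x3 intrinsics, pixels), "R" (3x3) and "t" (3): a world point X has camera coordinates R X + t. Camera axes: x right, y down, z forward; pixel columns grow to the right and rows downward; lengths in m; the calibration is good to about 2 mm. A picture is of the moment at which its call begins. There is no depth.
- r.finish_job(): hands the job in, once; it reports no verdict.
Trained networks look in a picture, given as the dict that the camera call returned (one of the last four; its "shot" number tells which), for a name from the list of things; names that differ only in an ending like _2 or _b are one class to them, and where a whole thing is asked for, a point or a joint stands for the part that bears it (a point fixed in the world has none). Each returns a list of dicts, best first, with "score" (0 to 1); they miss things now and then, are a little off and sometimes report something else, mostly with a low value. They report only what shows in the picture. A call takes as long as a camera call. They do not tell look-alikes from the thing itself.
- imaging.boxes_of(picture, target): "rect" ([left, top, right, bottom] in pixels, round what is visible of it).
- imaging.trace(picture, target): "pixels" (480x640 bool, what is visible of it) and "rect" ([left, top, right, bottom] in pixels, round what is visible of it).
- imaging.place_of(picture, target): "location" ([row, column] in pixels: a listed point, or the origin of a listed thing).
The state is a dict: "clock": time; "q": joint angles; "qd": joint speeds; "joint_torque": joint torques, N m; "tool_pos": TCP position; "eef_rot": TCP orientation; "contact_force": force on the tool from outside, world axes, zero at the start; "moment": the same for the moment, N m; "opening": opening from 0.0 (shut) to 1.0 (fully open).
Only numpy, scipy, OpenCV 4.12 (cv2) and the standard library are available. Lean on these libraries where they do the work, as an engineer would, in place of code of your own. Each camera call takes 0.05 s, during which the arm holds its last target.

## Working session

There is one attempt and no reset: what is moved stays moved. The work goes in short steps, Python scripts to look and compute and a shell command to move; the robot and the scene stay as the last step left them, time stands still between calls to the robot, and variables do not carry over. Pictures are saved under pics/ and viewed, and the job is handed in when it is done.

```bash
ls; mkdir -p pics
python3 - <<'E'
from plant import telemetry, imaging, r
import cv2
s=telemetry.get_state()
for k in s: print(k,s[k])
for n in("top","side"):
    p=imaging.snapshot(n); cv2.imwrite(f"pics/{n}0.png",p["image"]); print(n,p["camera_matrix"],p["R"],p["t"])
    for o in["plate","pad","roll","eraser","glue","rivets","tape"]:
        for d in imaging.boxes_of(p,o): print(o,d["score"],d["rect"])
E
```

```text
pics
clock 0.0
q [ 1.13980535  0.69003475 -0.19448855  1.56637111  0.15731782  0.90246382
 -0.21516208]
qd [-9.66292281e-04  9.86015787e-04 -1.03899463e-05  2.20034734e-04
  5.48411953e-04 -2.05098207e-04  1.77430736e-03]
joint_torque [-5.39447228e-04 -5.27552927e+01 -1.26729079e+00 -1.53424501e+01
 -5.27052570e-02  6.58135643e-03  1.72115138e-04]
tool_pos [ 0.27977032 -0.55810428  0.20777054]
eef_rot [ 9.73115086e-01  2.30317478e-01 -2.93074937e-04 -8.95747835e-04]
contact_force [-0.43462662 -0.22890766  0.19460612]
moment [-0.03414861 -0.00782247 -0.01114088]
opening 0.9986615871342764
top [[455.82691267   0.         328.79058854]
 [  0.         455.82691267 239.49124864]
 [  0.           0.           1.        ]] [[ 0.00861899 -0.99960257  0.02684039]
 [-0.99454939 -0.01135842 -0.10364605]
 [ 0.10390973 -0.02580077 -0.99425202]] [-0.28619148  0.46849705  0.82969723]
plate 0.74 [312.5, 234.2, 370.9, 288.4]
pad 0.71 [310.5, 158.0, 399.0, 236.2]
pad 0.22 [382.1, 254.3, 441.4, 310.5]
roll 0.68 [272.0, 174.1, 291.4, 194.0]
eraser 0.71 [259.8, 214.3, 281.6, 236.6]
glue 0.71 [411.2, 217.6, 433.5, 235.6]
rivets 0.88 [382.3, 255.1, 439.8, 310.7]
tape 0.93 [362.6, 150.6, 383.9, 176.0]
side [[623.08893149   0.         307.84013693]
 [  0.         623.08893149 241.81693148]
 [  0.           0.           1.        ]] [[-0.96967513 -0.24438896 -0.00204285]
 [-0.14269974  0.57294374 -0.80707636]
 [ 0.19841099 -0.78231036 -0.59044354]] [0.38943313 0.27178035 0.66221009]
plate 0.97 [417.4, 227.8, 515.6, 288.5]
plate 0.56 [298.2, 230.6, 370.1, 283.9]
pad 0.87 [214.0, 198.8, 319.6, 279.6]
roll 0.6 [213.1, 258.2, 239.5, 300.7]
eraser 0.57 [213.4, 211.7, 240.0, 231.0]
glue 0.71 [304.8, 166.5, 326.6, 213.2]
rivets 0.68 [344.6, 196.8, 403.0, 240.0]
tape 0.62 [216.0, 212.4, 239.1, 231.0]
```

View pics/top0.png

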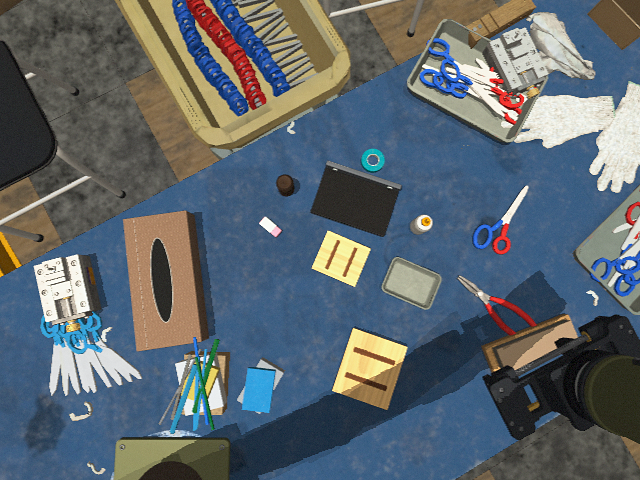

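View pics/side0.png

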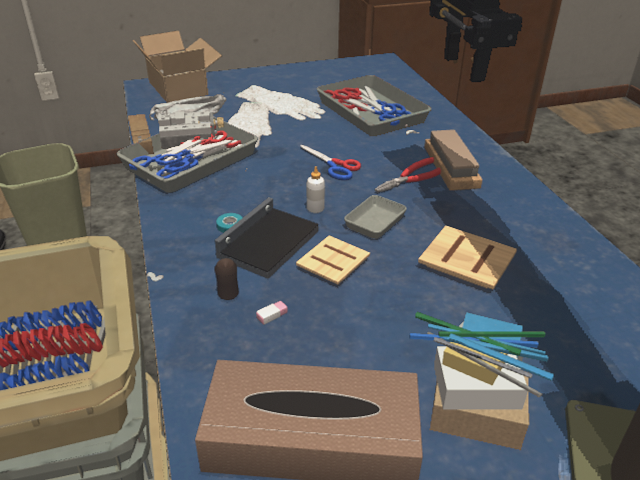

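Two plates show in the top view: one at (341,259) just in front of the pad, and a larger one at (370,368). I'll measure both and enlarge them.

```bash
cat > h.py <<'E'
from plant import telemetry, imaging, r
import cv2, numpy as np
from scipy.optimize import least_squares
def proj(p,X):
    X=np.atleast_2d(X); c=X@np.array(p["R"]).T+p["t"]; u=c@np.array(p["camera_matrix"]).T; return u[:,:2]/u[:,2:]
def ray(p,uv,z):
    K=np.array(p["camera_matrix"]);R=np.array(p["R"]);t=np.array(p["t"])
    d=R.T@np.linalg.inv(K)@np.array([uv[0],uv[1],1]); o=-R.T@t
    return o+d*(z-o[2])/d[2]
def quad(mask):
    m=mask.astype(np.uint8); c,_=cv2.findContours(m,cv2.RETR_EXTERNAL,cv2.CHAIN_APPROX_NONE); c=max(c,key=cv2.contourArea)
    h=cv2.convexHull(c)
    return c[:,0,:],h[:,0,:]
def rectfit(p,mask,z):
    c,h=quad(mask); P=np.array([ray(p,u,z)[:2] for u in c])
    (cx,cy),(w,hh),a=cv2.minAreaRect((P*1000).astype(np.float32)); return (cx,cy),(w,hh),a
def save(n,img): cv2.imwrite("pics/"+n,img)
E
python3 - <<'E'
from h import *
p=imaging.snapshot("top");s=imaging.snapshot("side")
for q,n in((p,"top"),(s,"side")):
  hsv=cv2.cvtColor(q["image"],cv2.COLOR_BGR2HSV)
  m=cv2.inRange(hsv,(12,40,90),(35,255,255)); m=cv2.morphologyEx(m,cv2.MORPH_CLOSE,np.ones((7,7)))
  N,L,S,C=cv2.connectedComponentsWithStats(m)
  for i in range(1,N):
    if S[i,4]>800:
      print(n,S[i],C[i].round()); print(rectfit(q,L==i,0.014))
for o in["pad","plate","rivets"]:
  for q in(p,s):
    for d in imaging.trace(q,o): print(o,q is p,d["score"],d["rect"],rectfit(q,d["pixels"],.016))
for o in["roll","eraser","glue","rivets","tape","plate","pad","pad_front","plate_near","plate_far"]:
  z={"pad_front":.016,"plate_near":.011,"plate_far":.011}.get(o,0)
  for q in(p,s):
    for d in imaging.place_of(q,o)[:2]:
      rr=d["location"]; print(o,q is p,d["score"],np.round(rr,1),ray(q,(rr[1],rr[0]),z)[:2].round(4))
a=cv2.resize(p["image"][130:430,240:460],None,fx=2.5,fy=2.5,interpolation=cv2.INTER_CUBIC)[:,:]
b=cv2.resize(p["image"][145:300,250:450],None,fx=3.9,fy=3.8,interpolation=cv2.INTER_CUBIC)
save("c1.png",cv2.resize(a,None,fx=.8,fy=.8));save("c2.png",b)
save("c3.png",cv2.resize(s["image"][180:320,190:390],None,fx=4,fy=4,interpolation=cv2.INTER_CUBIC))
E
```

```text
top [  114     0   237   182 20664] [230.  78.]
((856.552001953125, -79.19180297851562), (390.24346923828125, 437.60247802734375), 29.950105667114258)
top [ 358    0  178   72 6703] [439.  24.]
((890.91650390625, -520.3316650390625), (151.43746948242188, 362.9859619140625), 1.5183016061782837)
top [ 589    0   51   50 1471] [615.  22.]
((929.73193359375, -866.8245849609375), (113.84334564208984, 68.91827392578125), 41.027008056640625)
top [   0  177   63  100 3930] [ 24. 227.]
((493.0378723144531, 309.0103759765625), (150.5477752685547, 126.82180786132812), 28.141525268554688)
top [ 123  211   79  140 7287] [162. 281.]
((394.16107177734375, 31.050399780273438), (248.77687072753906, 120.36656951904297), 8.889328956604004)
top [ 311  230   60   57 2000] [341. 258.]
((437.7267150878906, -305.0677795410156), (90.46134185791016, 80.37181091308594), 67.39396667480469)
top [ 484  314   94   58 2526] [529. 344.]
((276.0375061035156, -666.561279296875), (59.66773986816406, 179.0128173828125), 21.02083969116211)
top [ 332  328   76   82 3923] [370. 369.]
((232.5534210205078, -360.1093139648437
[... 3857 characters left out ...]
.96 [265.6 468.3] [ 0.2292 -0.3518]
plate False 0.91 [262.5 334.4] [ 0.4358 -0.3085]
pad True 0.73 [198.3 352.6] [ 0.5562 -0.3283]
pad True 0.3 [240.5 347.4] [ 0.4727 -0.3185]
pad_front True 0.8 [221.4 347.4] [ 0.5079 -0.3172]
pad_front True 0.64 [279.2 410.4] [ 0.3985 -0.4376]
plate_near True 0.83 [275.4 333.6] [ 0.4045 -0.2917]
plate_near True 0.6 [376.7 398.4] [ 0.2168 -0.4143]
plate_near False 0.85 [239.5 477.5] [ 0.2186 -0.411 ]
plate_near False 0.65 [269.3 355.9] [ 0.3975 -0.2861]
plate_far True 0.8 [239.2 348.5] [ 0.4741 -0.3198]
plate_far True 0.74 [359.7 343.1] [ 0.2474 -0.3106]
plate_far False 0.59 [268.9 451.9] [ 0.2544 -0.3228]
plate_far False 0.45 [263.5 337.6] [ 0.4278 -0.2934]
```

View pics/c2.png

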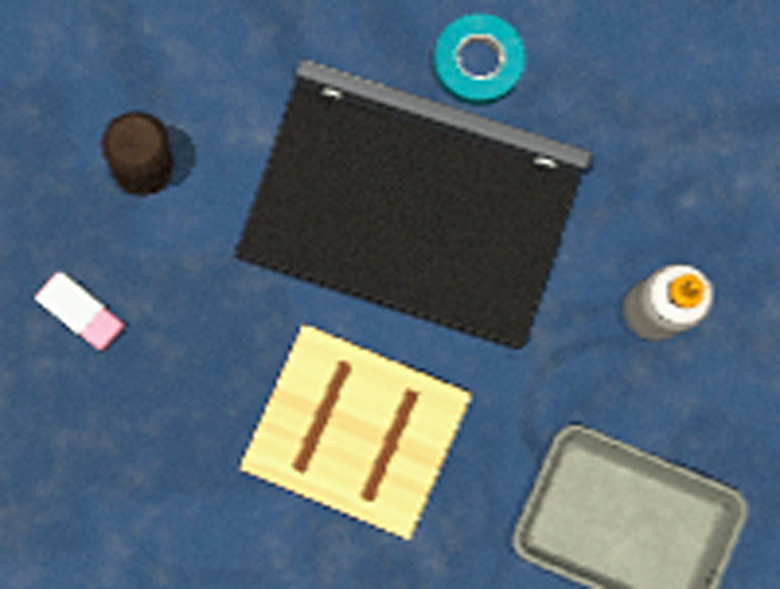

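View pics/c3.png

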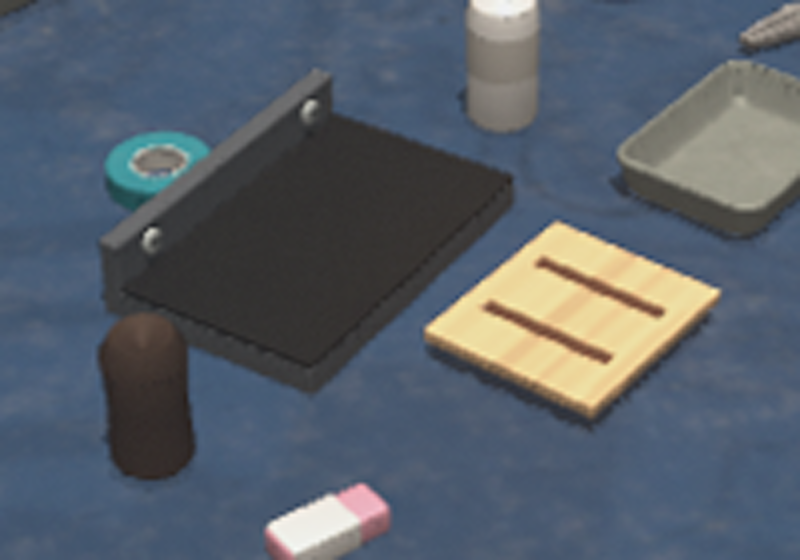

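Measured at z = 14 mm, the plate at (341,259) is about 80x90 mm and lies right in front of the pad, so it fits the description. The one at (370,368) is about 110x122 mm, so it is the decoy. The enlarged crop confirms the first. Next I'll refine the pad pose.

```bash
cat >> h.py <<'E'
def fit(model,obs,x0):
    # obs: list of (pic, localpts Nx3, uv Nx2); pose (x,y,a) (mm,mm,deg)
    def f(v):
        a=np.radians(v[2]);R=np.array([[np.cos(a),-np.sin(a),0],[np.sin(a),np.cos(a),0],[0,0,1]])
        return np.concatenate([(proj(p,np.array(L)@R.T/1000+[v[0]/1000,v[1]/1000,0])-np.array(u)).ravel() for p,L,u in obs])
    s=least_squares(f,x0); return s.x,np.abs(s.fun).max()
E
python3 - <<'E'
from h import *
p=imaging.snapshot("top");s=imaging.snapshot("side")
c2=lambda u:[250+u[0]/3.9,145+u[1]/3.8]; c3=lambda u:[190+u[0]/4,180+u[1]/4]
# pad: FL,FR top
L=[[-51,75,16],[-51,-75,16],[51,75,36],[51,-75,36]]
o=[(p,L,[c2(u) for u in[(236,257),(524,348),(302,63),(591,155)]]),
   (s,L[:2]+L[2:],[c3(u) for u in[(313,367),(513,182),(104,242),(318,70)]])]
print("pad",fit(0,o,[556,-329,-18]), fit(0,o[:1],[556,-329,-18]),fit(0,o[1:],[556,-329,-18]))
L=[[40,45,14],[40,-45,14],[-40,45,14],[-40,-45,14]]
o=[(p,L,[c2(u) for u in[(305,326),(470,396),(241,468),(410,539)]]),
   (s,L,[c3(u) for u in[(427,335),(557,222),(592,410),(720,293)]])]
print("plate",fit(0,o,[437,-304,-22]),fit(0,o[:1],[437,-304,-22]),fit(0,o[1:],[437,-304,-22]))
E
```

```text
pad (array([ 549.71333893, -330.94452441,  -17.7610844 ]), np.float64(2.076152183624913)) (array([ 549.30276808, -332.59647716,  -17.62376605]), np.float64(0.7566886480441042)) (array([ 549.35924428, -327.87650322,  -17.86577775]), np.float64(1.4035619698331914))
plate (array([ 436.36941251, -304.53067618,  -22.53921704]), np.float64(1.9815818157985063)) (array([ 436.39351721, -306.28062172,  -22.75714496]), np.float64(0.7090137812693911)) (array([ 435.99129618, -301.46815081,  -22.33069977]), np.float64(0.9067361305785084))
```

```bash
python3 -m creep '[[60,0.026,-0.025,0,5.5],[100,0.07,-0.068,0,14],[140,0.114,-0.111,0,23],[140,0.158,-0.154,0,32],[140,0.19,-0.185,0,40],[140,0.209,-0.2035,0,44.4],[140,0.209,-0.2035,0.05,44.4],[140,0.209,-0.2035,0.1,44.4],[140,0.209,-0.2035,0.12,44.4],[140,0.209,-0.2035,0.12,44.4]]' 20
cat >> h.py <<'E'
PO=np.array([549.7,-331.0]);PA=np.radians(-17.8)
ex=np.array([np.cos(PA),np.sin(PA)]);ey=np.array([-np.sin(PA),np.cos(PA)])
def st():
    s=telemetry.get_state();d=s["tool_pos"][:2]*1000-PO;q=s["eef_rot"]
    f=s["contact_force"]
    print("t%.2f pad x%.1f y%.1f z%.1f yaw%.2f op%.3f F x%.1f y%.1f z%.1f"%(s["clock"],d@ex,d@ey,s["tool_pos"][2]*1000,np.degrees(2*np.arctan2(q[1],q[0])),s["opening"],f[:2]@ex,f[:2]@ey,f[2]))
E
python3 -c "
from h import *
st();p=imaging.snapshot('side');save('s1.png',p['image'])"
```

```text
clock: 3.55
tool_pos: [0.3752, -0.2826, 0.0875]
eef_rot: [0.988, -0.154, -0.001, -0.001]
contact_force: [-0.4, -0.2, 0.3]
opening: 0.452
t3.55 pad x-181.0 y-7.2 z87.5 yaw-17.76 op0.452 F x-0.3 y-0.3 z0.3
```

View pics/s1.png

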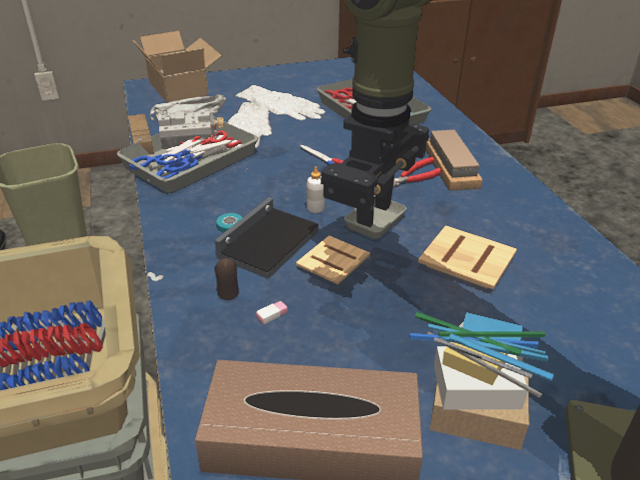

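The gripper is behind the plate with its jaws part open, and nothing has been touched. I'll lower to lip height and push the plate towards the pad.

```bash
python3 -m creep '[[140,0,0,0.04,0],[140,0,0,0.07,0],[140,0,0,0.078,0],[140,0,0,0.078,0],[140,0.008,0,0.078,0],[140,0.014,0,0.078,0],[140,0.020,0,0.078,0],[140,0.026,0,0.078,0],[140,0.032,0,0.078,0],[140,0.032,0,0.078,0]]'
python3 -c "
from h import *
st()"
python3 -m creep '[[140,0.002,0,0,0],[140,0.004,0,0,0],[140,0.006,0,0,0],[140,0.006,0,0,0]]'
python3 -c "
from h import *
st();p=imaging.snapshot('side');save('s2.png',cv2.resize(p['image'][150:330,190:430],None,fx=3.2,fy=3.2))"
```

```text
clock: 4.85
tool_pos: [0.4069, -0.293, 0.0106]
eef_rot: [0.988, -0.154, 0.0, 0.0]
contact_force: [0.1, 0.2, 0.2]
opening: 0.453
t4.85 pad x-147.6 y-7.5 z10.6 yaw-17.75 op0.453 F x0.1 y0.2 z0.2
clock: 5.35
tool_pos: [0.4122, -0.2948, 0.0107]
eef_rot: [0.988, -0.154, 0.0, 0.0]
contact_force: [-0.3, 0.5, 0.3]
opening: 0.455
t5.35 pad x-142.0 y-7.6 z10.7 yaw-17.76 op0.455 F x-0.5 y0.4 z0.3
```

View pics/s2.png

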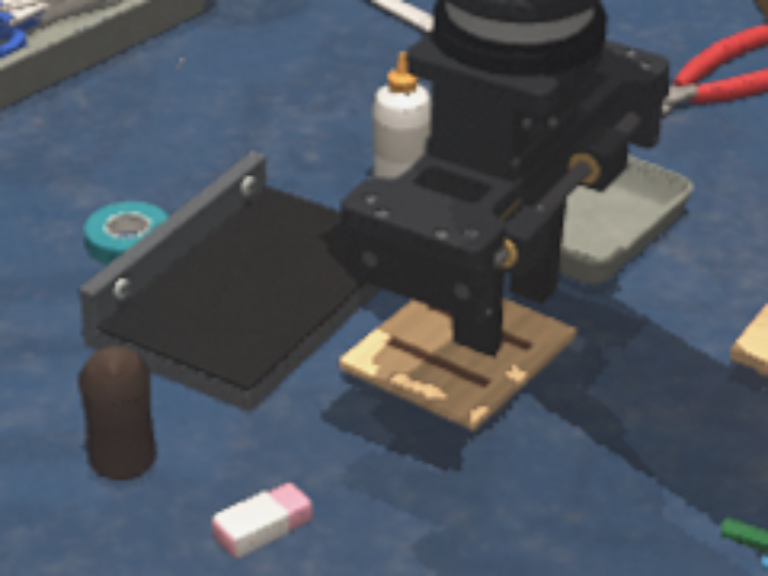

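Run:
```python
from h import *
p=imaging.snapshot("side");t=imaging.snapshot("top")
save("t2.png",cv2.resize(t["image"][140:320,230:450],None,fx=3.5,fy=3.3))
for q,n,o,sc in((p,"side",(190,150),(3.2,3.2)),(t,"top",(230,140),(3.5,3.3))):
  for x,y,z in[(-142,21,10.7),(-142,-35,10.7),(-133,21,10.7),(-151,21,10.7),(-156,-6,14)]:
    w=np.append(PO+ex*x+ey*y,z)/1000
    print(n,(x,y,z),((proj(q,w)[0]-o)*sc).round())
print(telemetry.get_state()["tool_pos"])
```

```text
side (-142, 21, 10.7) [475. 398.]
side (-142, -35, 10.7) [531. 338.]
side (-133, 21, 10.7) [459. 392.]
side (-151, 21, 10.7) [492. 405.]
side (-156, -6, 14) [528. 373.]
top (-142, 21, 10.7) [319. 418.]
top (-142, -35, 10.7) [416. 448.]
top (-133, 21, 10.7) [324. 403.]
top (-151, 21, 10.7) [313. 433.]
top (-156, -6, 14) [358. 456.]
[ 0.41186266 -0.29466183  0.01062546]
```

View pics/t2.png

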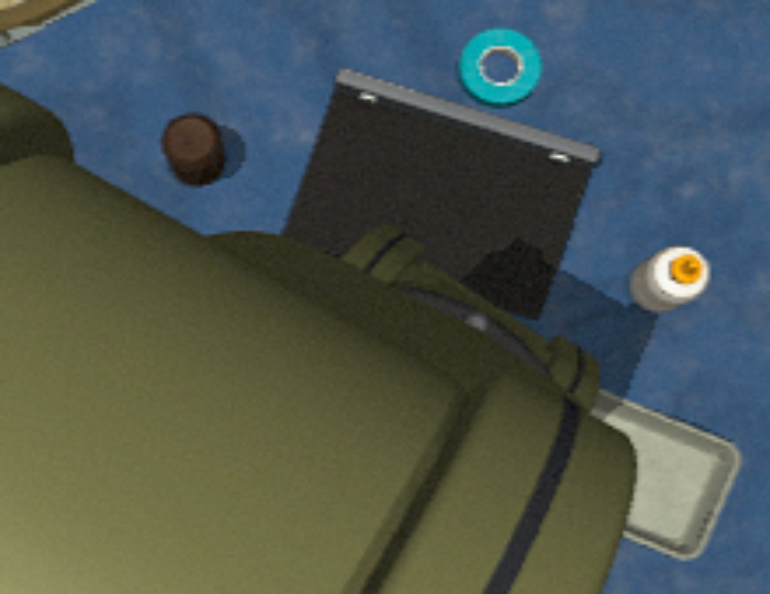

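Run:
```python
from h import *
p=imaging.snapshot("side")
o=np.array((300,100))
im=cv2.imread("pics/s1.png")
for x,y,z in[(-181,21,87.5),(-181,-35,87.5),(-172,21,87.5),(-181,21,107.5),(-181,-35,107.5)]:
    w=np.append(PO+ex*x+ey*y,z)/1000
    u=proj(p,w)[0];print((x,y,z),u.round(1))
    cv2.circle(im,tuple(int(round(a)) for a in u),1,(0,0,255) if z<100 else (0,255,0),-1)
save("s1a.png",cv2.resize(im[100:280,290:450],None,fx=4,fy=3.3))
im=p["image"].copy()
for x,y,z in[(-142,21,10.7),(-142,-35,10.7),(-142,21,30),(-142,-35,30)]:
    w=np.append(PO+ex*x+ey*y,z)/1000
    u=proj(p,w)[0]
    cv2.circle(im,tuple(int(round(a)) for a in u),1,(0,0,255) if z<20 else (0,255,0),-1)
save("s2a.png",cv2.resize(im[190:310,270:430],None,fx=5,fy=5))
```

```text
(-181, 21, 87.5) [363.8 241.8]
(-181, -35, 87.5) [381.4 222.8]
(-172, 21, 87.5) [358.2 239.8]
(-181, 21, 107.5) [364.5 230.3]
(-181, -35, 107.5) [382.3 211.6]
```

View pics/s1a.png

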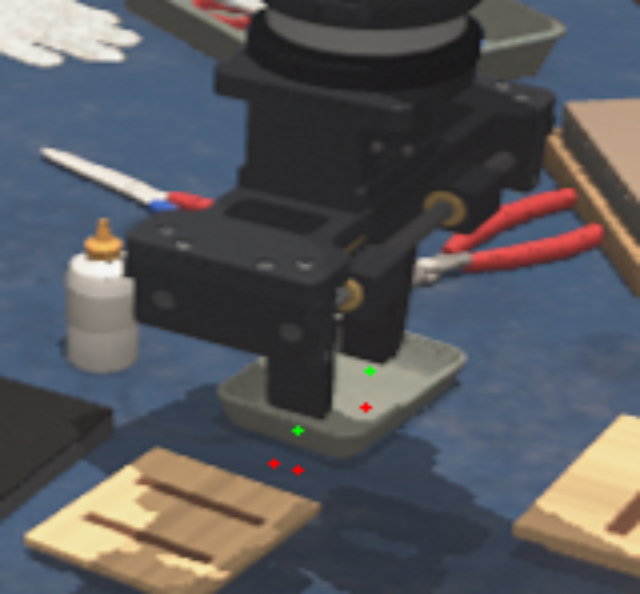

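View pics/s2a.png

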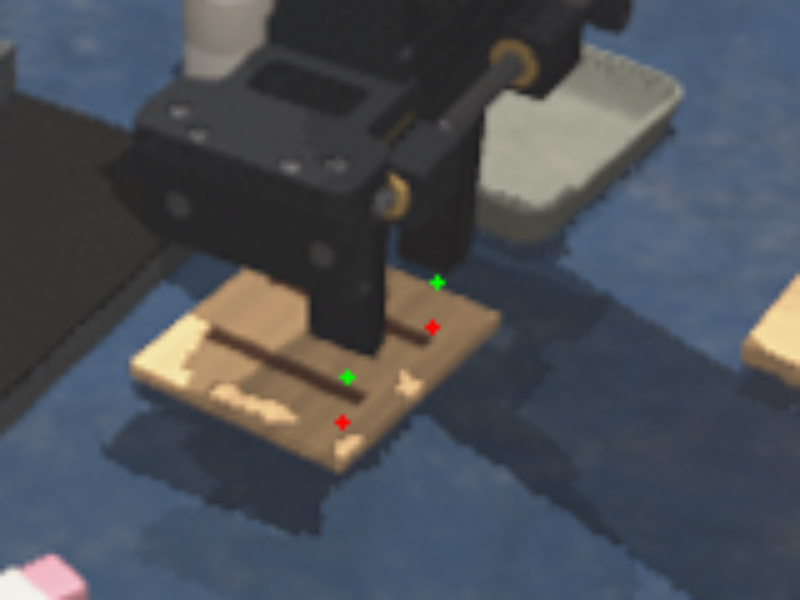

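The side view puts both fingertips about 25 mm higher than the reported TCP, above the plate. The plate hasn't moved. I'll lift, back off and check the finger ends with the gripper both part open and shut.

```bash
python3 -m creep '[[140,0,0,-0.03,0],[140,-0.02,0,-0.04,0],[140,-0.045,0,-0.04,0],[255,-0.045,0,-0.04,0],[255,-0.045,0,-0.04,0],[255,-0.045,0,-0.04,0],[255,-0.045,0,-0.04,0],[255,-0.045,0,-0.04,0],[255,-0.045,0,-0.04,0],[255,-0.045,0,-0.04,0]]'
python3 - <<'E'
from h import *
st();p=imaging.snapshot('side');im=p["image"]
s=telemetry.get_state()
for dz in(0,.0134,.027):
    u=proj(p,s["tool_pos"]+[0,0,dz])[0];print(u)
    cv2.circle(im,tuple(int(round(a)) for a in u),1,(0,0,255),-1)
save("s3.png",cv2.resize(im[120:300,290:450],None,fx=4,fy=3.3))
E
```

```text
clock: 6.8
tool_pos: [0.3692, -0.281, 0.0506]
eef_rot: [0.988, -0.154, 0.0, 0.0]
contact_force: [0.3, 0.6, 0.3]
opening: 0.007
t6.80 pad x-187.2 y-7.6 z50.6 yaw-17.77 op0.007 F x0.1 y0.6 z0.3
[375.21739021 253.45347987]
[375.77984473 246.20897542]
[376.36070089 238.72745481]
```

View pics/s3.png

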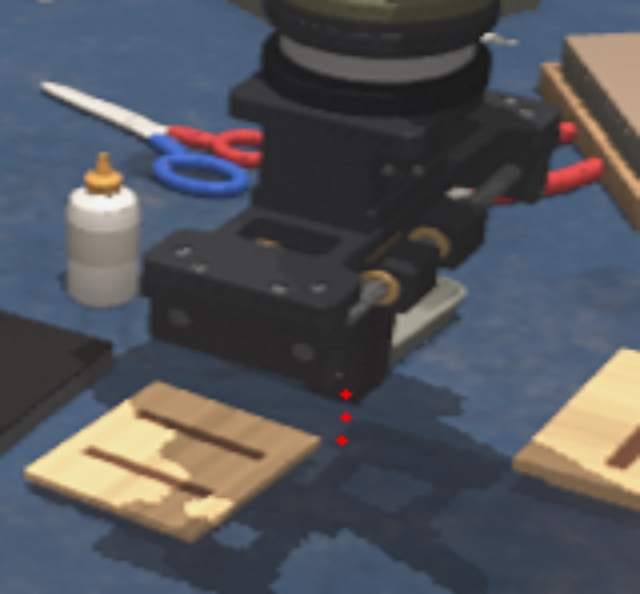

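```bash
python3 -m creep '[[255,0,0,0.02,0],[255,0,0,0.04,0],[255,0,0,0.046,0],[255,0,0,0.05,0],[255,0,0,0.05,0]]'
python3 - <<'E'
from h import *
st();p=imaging.snapshot('side');im=p["image"]
s=telemetry.get_state()
for dz in(0,.0134,.027):
    u=proj(p,s["tool_pos"]+[0,0,dz])[0];print(u)
    cv2.circle(im,tuple(int(round(a)) for a in u),1,(0,0,255),-1)
save("s4.png",cv2.resize(im[150:330,290:450],None,fx=4,fy=3.3))
E
```

```text
clock: 7.48
tool_pos: [0.3692, -0.2811, 0.0009]
eef_rot: [0.988, -0.154, 0.0, 0.0]
contact_force: [0.4, -0.6, 1.2]
opening: 0.002
t7.47 pad x-187.1 y-7.7 z0.9 yaw-17.77 op0.002 F x0.6 y-0.5 z1.2
[373.10225393 279.13428008]
[373.62954735 272.3296006 ]
[374.17379788 265.3060909 ]
```

View pics/s4.png

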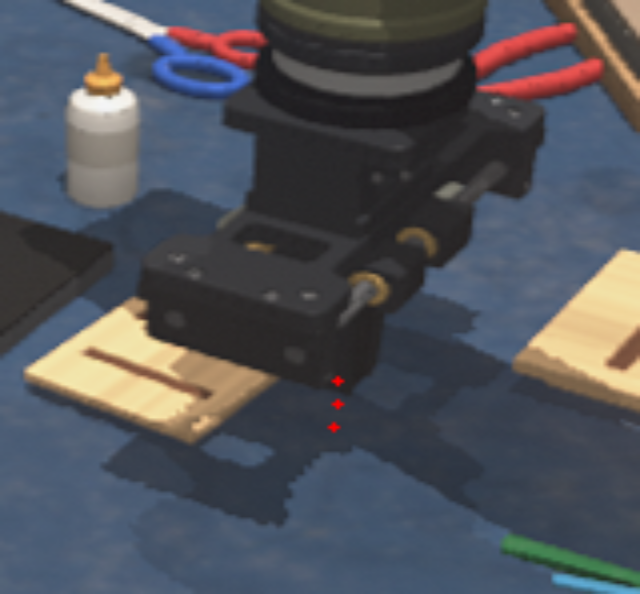

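```bash
python3 -m creep '[[255,0,0,0.004,0],[255,0,0,0.008,0],[255,0,0,0.01,0],[255,0,0,0.01,0]]'
python3 -m creep '[[255,0,0,0.003,0],[255,0,0,0.006,0],[255,0,0,0.006,0]]'
python3 - <<'E'
from h import *
st()
E
```

```text
clock: 8.02
tool_pos: [0.369, -0.2809, -0.0096]
eef_rot: [0.988, -0.154, -0.0, -0.0]
contact_force: [-0.3, 0.0, 0.3]
opening: 0.006
clock: 8.4
tool_pos: [0.3702, -0.2818, -0.0145]
eef_rot: [0.988, -0.154, -0.001, -0.001]
contact_force: [1.3, -0.1, -0.9]
opening: 0.007
t8.40 pad x-185.9 y-8.0 z-14.5 yaw-17.77 op0.007 F x1.3 y0.3 z-0.9
```

```bash
python3 -m creep '[[255,0,0,0.002,0],[255,0,0,0.004,0],[255,0,0,0.004,0]]'
python3 - <<'E'
from h import *
st();p=imaging.snapshot('side');im=p["image"]
save("s5.png",cv2.resize(im[150:330,290:450],None,fx=4,fy=3.3))
E
```

```text
clock: 8.78
tool_pos: [0.3709, -0.2824, -0.0176]
eef_rot: [0.988, -0.154, -0.002, -0.001]
contact_force: [-0.1, -0.6, 0.2]
opening: 0.007
t8.78 pad x-185.1 y-8.4 z-17.6 yaw-17.77 op0.007 F x0.1 y-0.6 z0.2
```

View pics/s5.png

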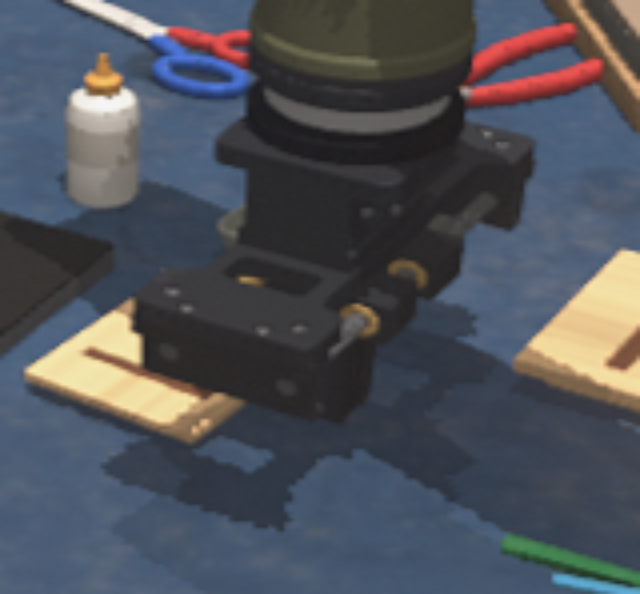

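Run:
```python
from h import *
s=telemetry.get_state();print(s["q"].round(3) if hasattr(s["q"],"round") else s["q"]); q=s["eef_rot"]; print(np.round(q,4),s["moment"],np.round(s["joint_torque"],2))
p=imaging.snapshot('side')
for a in(-222,-148):
  for b in(86,-101):
    for z in (28,46,70):
      w=np.append(PO+ex*a+ey*b,z)/1000; u=proj(p,w)[0]; print(a,b,z,u.round(1),((u-[290,150])*[4,3.3]).round())
```

```text
[ 5.520e-01  9.310e-01  1.000e-03  2.171e+00 -2.200e-02  4.300e-02
 -1.307e+00]
[ 0.988  -0.1544 -0.002  -0.0011] [-0.01788539  0.00786002  0.05104695] [-1.000e-02 -4.792e+01  1.550e+00 -8.500e-01  1.000e-02 -6.000e-02
  0.000e+00]
-222 86 28 [365.9 309.4] [304. 526.]
-222 86 46 [366.6 299.6] [306. 494.]
-222 86 70 [367.6 286.1] [310. 449.]
-222 -101 28 [420.8 241.5] [523. 302.]
-222 -101 46 [422.  232.2] [528. 271.]
-222 -101 70 [423.6 219.5] [535. 229.]
-148 86 28 [319.9 290.9] [120. 465.]
-148 86 46 [320.1 281.3] [120. 433.]
-148 86 70 [320.2 268. ] [121. 389.]
-148 -101 28 [378.9 227.4] [356. 255.]
-148 -101 46 [379.6 218.3] [359. 225.]
-148 -101 70 [380.6 205.8] [362. 184.]
```

The shoulder/wrist is at joint 6's lower limit here, so I can't probe the table from this pose. I'll find the true fingertip height by gently touching the middle of the plate, whose top is at 14 mm.

```bash
python3 -m creep '[[255,0,0,-0.03,0],[255,0.03,0,-0.045,0],[255,0.065,0,-0.04,0],[255,0.065,0,-0.03,0],[255,0.065,0,-0.022,0],[255,0.065,0,-0.018,0],[255,0.065,0,-0.016,0],[255,0.065,0,-0.016,0]]'
python3 -c "
from h import *
st()"
python3 -m creep '[[255,0,0,0.003,0],[255,0,0,0.006,0],[255,0,0,0.006,0]]'
python3 -c "
from h import *
st()"
```

```text
clock: 9.88
tool_pos: [0.4324, -0.3022, -0.0019]
eef_rot: [0.988, -0.155, -0.002, -0.001]
contact_force: [0.2, 0.6, -0.4]
opening: 0.005
t9.88 pad x-120.5 y-8.4 z-1.9 yaw-17.79 op0.005 F x-0.0 y0.6 z-0.4
clock: 10.25
tool_pos: [0.4327, -0.3021, -0.008]
eef_rot: [0.988, -0.154, -0.002, -0.001]
contact_force: [0.5, 0.0, -0.2]
opening: 0.007
t10.25 pad x-120.2 y-8.2 z-8.0 yaw-17.76 op0.007 F x0.4 y0.2 z-0.2
```

```bash
python3 -m creep '[[255,0,0,0.002,0],[255,0,0,0.003,0],[255,0,0,0.003,0]]'
python3 -m creep '[[255,0,0,0.002,0],[255,0,0,0.003,0],[255,0,0,0.003,0]]'
python3 -m creep '[[255,0,0,0.002,0],[255,0,0,0.003,0],[255,0,0,0.003,0]]'
python3 -c "
from h import *
st();p=imaging.snapshot('side');im=p['image']
save('s6.png',cv2.resize(im[150:330,270:430],None,fx=4,fy=3.3))"
```

```text
clock: 10.62
tool_pos: [0.4328, -0.3022, -0.0109]
eef_rot: [0.988, -0.154, -0.002, -0.001]
contact_force: [-0.5, -0.6, 0.8]
opening: 0.004
clock: 11.0
tool_pos: [0.4327, -0.3021, -0.0139]
eef_rot: [0.988, -0.154, -0.002, -0.001]
contact_force: [-0.6, -0.8, 0.1]
opening: 0.005
clock: 11.38
tool_pos: [0.4329, -0.3022, -0.0157]
eef_rot: [0.988, -0.154, -0.002, -0.001]
contact_force: [-1.0, 1.0, 12.5]
opening: 0.005
t11.38 pad x-120.0 y-8.3 z-15.7 yaw-17.77 op0.005 F x-1.2 y0.6 z12.5
```

View pics/s6.png

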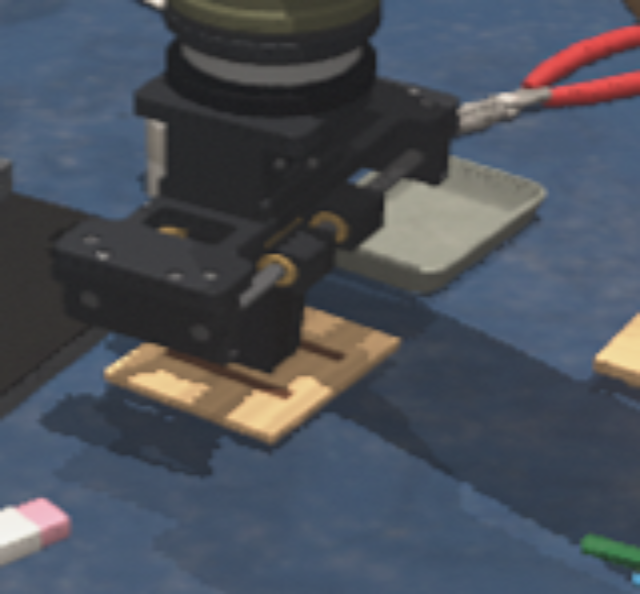

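Run:
```python
from h import *
p=imaging.snapshot('side')
f=lambda a,b,z:((proj(p,np.append(PO+ex*a+ey*b,z)/1000)[0]-[270,150])*[4,3.3]).round()
for a in(-129,-120,-111):
  for b in(-26,-8,9): print(a,b,f(a,b,14))
print(telemetry.get_state()["q"])
```

```text
-129 -26 [304. 344.]
-129 -8 [282. 363.]
-129 9 [260. 382.]
-120 -26 [285. 338.]
-120 -8 [262. 357.]
-120 9 [240. 376.]
-111 -26 [265. 332.]
-111 -8 [242. 351.]
-111 9 [220. 370.]
[ 0.51728686  0.94328597  0.00876613  1.99038627 -0.03635072  0.21166495
 -1.32290465]
```

The tip touches the plate top at TCP z ≈ -15 mm with 12 N, so the true fingertip end is about 29 mm above the reported TCP. The xy position agrees with the picture. I'll allow for that and go behind the plate at true tip height of about 9 mm.

```bash
python3 -m creep '[[255,0,0,-0.02,0],[200,0,0,-0.04,0],[140,-0.03,0,-0.04,0],[140,-0.055,0,-0.04,0],[140,-0.055,0,-0.02,0],[140,-0.055,0,-0.005,0],[140,-0.055,0,0.002,0],[140,-0.055,0,0.002,0]]'
python3 -c "
from h import *
st()"
python3 -m creep '[[140,0.006,0,0,0],[140,0.012,0,0,0],[140,0.018,0,0,0],[140,0.023,0,0,0],[140,0.028,0,0,0],[140,0.028,0,0,0]]'
python3 -c "
from h import *
st();p=imaging.snapshot('side');im=p['image']
save('s7.png',cv2.resize(im[150:330,230:430],None,fx=4,fy=3.3))"
```

```text
clock: 12.48
tool_pos: [0.3805, -0.2853, -0.0191]
eef_rot: [0.988, -0.154, -0.002, -0.001]
contact_force: [-0.0, -0.1, 0.2]
opening: 0.451
t12.47 pad x-175.1 y-8.2 z-19.1 yaw-17.76 op0.451 F x0.0 y-0.1 z0.2
clock: 13.22
tool_pos: [0.408, -0.2942, -0.0187]
eef_rot: [0.988, -0.154, -0.001, -0.001]
contact_force: [0.4, -0.3, -0.3]
opening: 0.45
t13.22 pad x-146.2 y-8.3 z-18.7 yaw-17.75 op0.450 F x0.5 y-0.1 z-0.3
```

View pics/s7.png

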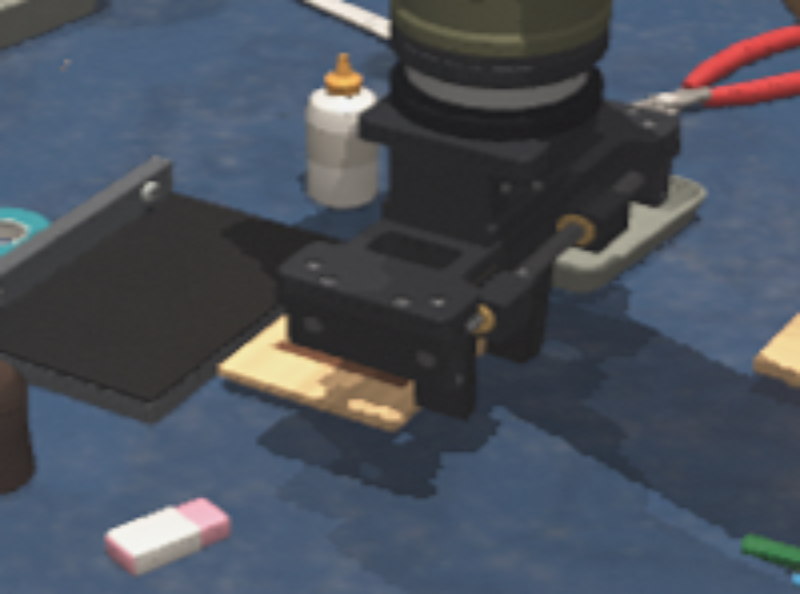

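The plate is moving squarely with the fingers. I'll go on until it presses on the pad.

```bash
python3 -m creep '[[140,0.002,0,0.001,0],[140,0.004,0,0.0015,0],[140,0.0055,0,0.0015,0],[140,0.0055,0,0.0015,0]]'
python3 -m creep '[[140,0.001,0,0,0],[140,0.002,0,0,0],[140,0.002,0,0,0]]'
python3 -c "
from h import *
st()"
```

```text
clock: 13.78
tool_pos: [0.4127, -0.2957, -0.0202]
eef_rot: [0.988, -0.154, -0.002, -0.001]
contact_force: [0.1, -0.2, -0.0]
opening: 0.449
clock: 14.15
tool_pos: [0.4137, -0.296, -0.0202]
eef_rot: [0.988, -0.154, -0.002, -0.001]
contact_force: [-1.4, -0.1, 0.7]
opening: 0.452
t14.15 pad x-140.2 y-8.3 z-20.2 yaw-17.78 op0.452 F x-1.3 y-0.5 z0.7
```

```bash
python3 -m creep '[[140,0.001,0,0,0],[140,0.002,0,0,0],[140,0.002,0,0,0]]'
python3 -m creep '[[140,0.001,0,0,0],[140,0.001,0,0,0]]'
python3 -c "
from h import *
st()"
```

```text
clock: 14.52
tool_pos: [0.4137, -0.296, -0.0203]
eef_rot: [0.988, -0.155, -0.004, -0.002]
contact_force: [-4.3, 2.0, 3.2]
opening: 0.449
clock: 14.78
tool_pos: [0.4137, -0.296, -0.0203]
eef_rot: [0.988, -0.155, -0.005, -0.002]
contact_force: [-6.4, 1.7, 4.0]
opening: 0.453
t14.78 pad x-140.2 y-8.2 z-20.3 yaw-17.81 op0.453 F x-6.6 y-0.4 z4.0
```

```bash
python3 -m creep '[[140,0.002,0,0,0],[140,0.004,0,0,0],[140,0.004,0,0,0],[140,0.004,0,-0.003,0],[140,0.0045,0,-0.006,0],[140,0.0045,0,-0.009,0],[140,0.005,0,-0.012,0]]'
python3 -c "
from h import *
st();p=imaging.snapshot('side');im=p['image']
save('s8.png',cv2.resize(im[150:330,230:430],None,fx=4,fy=3.3))"
```

```text
clock: 15.65
tool_pos: [0.4143, -0.296, -0.0092]
eef_rot: [0.988, -0.155, -0.009, -0.003]
contact_force: [-10.9, 1.9, 0.6]
opening: 0.448
t15.65 pad x-139.6 y-8.1 z-9.2 yaw-17.86 op0.448 F x-11.0 y-1.5 z0.6
```

View pics/s8.png

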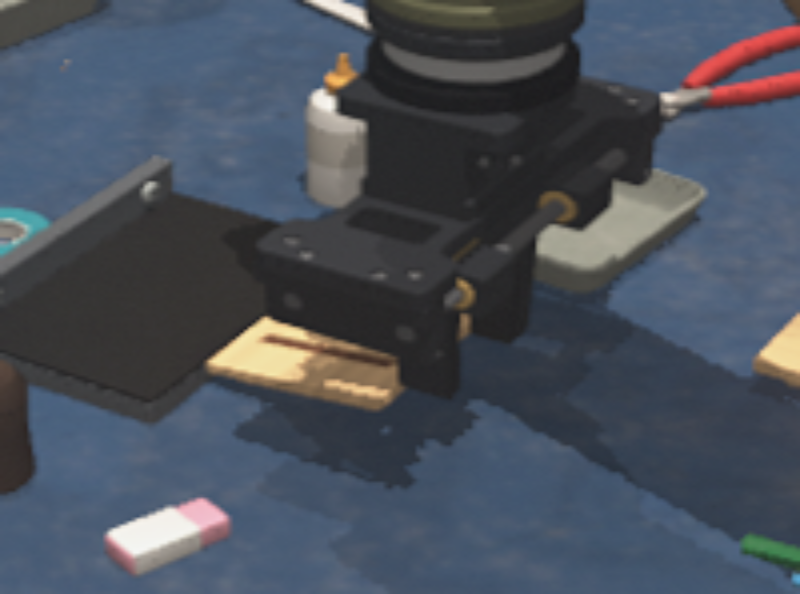

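The near edge has lifted off the table (its shadow is separating from it), with about 11 N of pressing force. I'll carry it up the arc.

```bash
python3 -m creep '[[140,0.0006,0,-0.004,0],[140,0.0014,0,-0.008,0],[140,0.0024,0,-0.012,0],[140,0.0038,0,-0.016,0],[140,0.005,0,-0.019,0]]'
python3 -c "
from h import *
st();p=imaging.snapshot('side');im=p['image']
save('s9.png',cv2.resize(im[150:330,230:430],None,fx=4,fy=3.3))"
```

```text
clock: 16.32
tool_pos: [0.4187, -0.2974, 0.0099]
eef_rot: [0.988, -0.155, -0.01, -0.003]
contact_force: [-11.5, 3.7, 4.2]
opening: 0.447
t16.32 pad x-135.0 y-8.1 z9.9 yaw-17.86 op0.447 F x-12.1 y0.0 z4.2
```

View pics/s9.png

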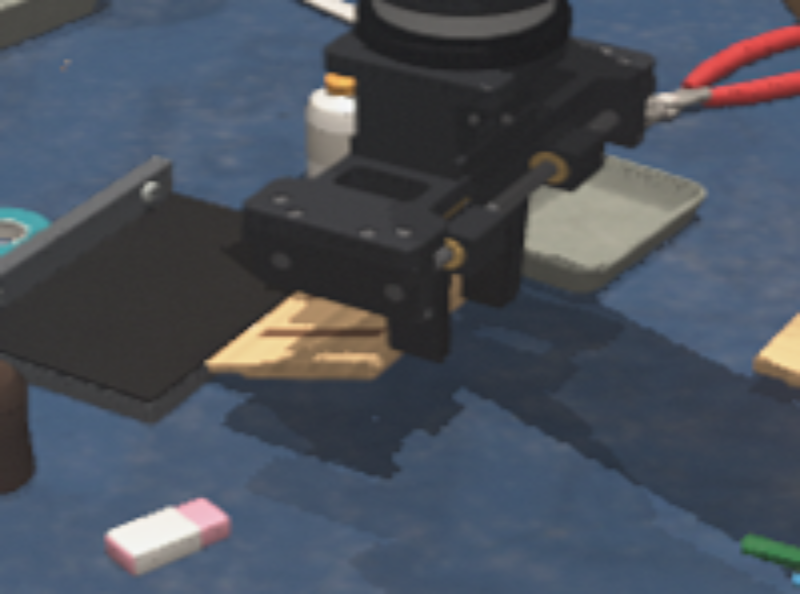

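```bash
python3 -m creep '[[140,0.0014,0,-0.003,0],[140,0.003,0,-0.006,0],[140,0.005,0,-0.009,0],[140,0.007,0,-0.012,0],[140,0.0095,0,-0.015,0]]'
python3 -c "
from h import *
st();p=imaging.snapshot('side');im=p['image']
save('s10.png',cv2.resize(im[150:330,230:430],None,fx=4,fy=3.3))"
```

```text
clock: 17.0
tool_pos: [0.4342, -0.3029, 0.0255]
eef_rot: [0.988, -0.155, -0.003, -0.001]
contact_force: [0.4, -0.1, 0.4]
opening: 0.45
t17.00 pad x-118.6 y-8.5 z25.5 yaw-17.81 op0.450 F x0.4 y0.0 z0.4
```

View pics/s10.png

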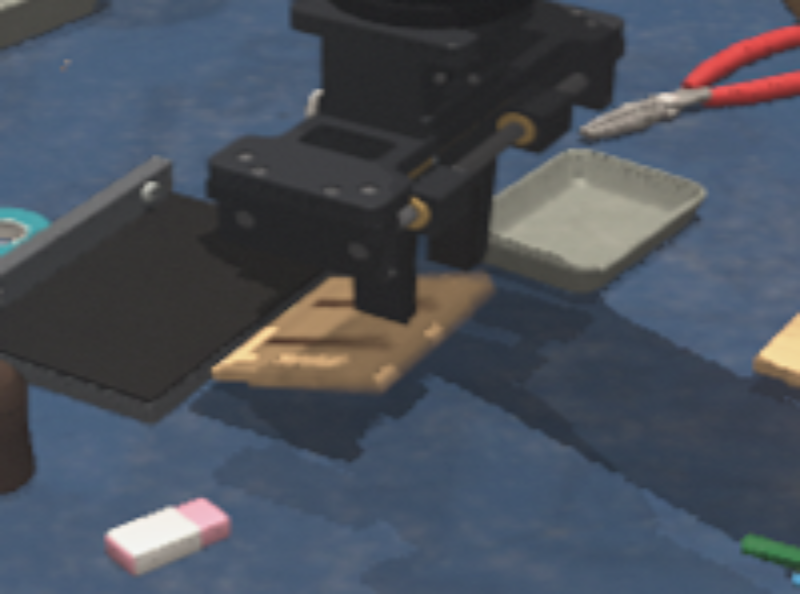

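The tip was too high on the lip, so it slipped over the near edge and the plate is dropping back. I'll back off, check where it settled, and retry with the tip lower so that more of the finger sits below the lip.

```bash
python3 -m creep '[[140,0,0,-0.03,0],[140,-0.03,0,-0.04,0],[140,-0.06,0,-0.03,0],[140,-0.06,0,-0.01,0],[140,-0.06,0,0.01,0],[140,-0.06,0,0.01,0]]'
python3 -c "
from h import *
st();p=imaging.snapshot('side');im=p['image']
save('s11.png',cv2.resize(im[150:330,230:430],None,fx=4,fy=3.3))"
```

```text
clock: 17.8
tool_pos: [0.3798, -0.285, 0.0152]
eef_rot: [0.988, -0.154, -0.001, -0.001]
contact_force: [-0.3, 0.6, 0.2]
opening: 0.452
t17.80 pad x-175.8 y-8.2 z15.2 yaw-17.74 op0.452 F x-0.5 y0.5 z0.2
```

View pics/s11.png

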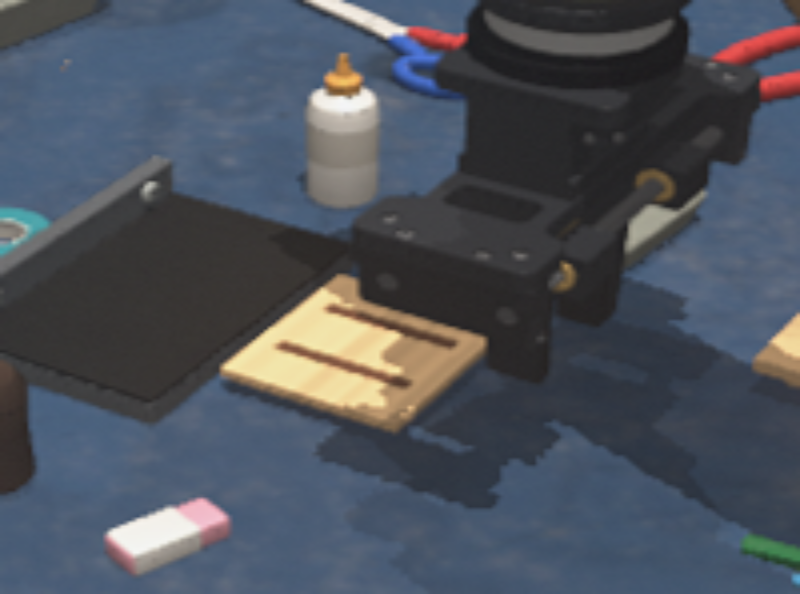

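The plate lies flat again a few mm short of the pad, still square. Retrying with the tip about 2 mm above the table.

```bash
python3 -m creep '[[140,0.014,0,0.02,0],[140,0.014,0,0.035,0],[140,0.014,0,0.042,0],[140,0.014,0,0.042,0],[140,0.02,0,0.042,0],[140,0.026,0,0.042,0],[140,0.031,0,0.042,0],[140,0.035,0,0.042,0],[140,0.035,0,0.042,0]]'
python3 -c "
from h import *
st()"
python3 -m creep '[[140,0.002,0,0,0],[140,0.004,0,0,0],[140,0.006,0,0,0],[140,0.006,0,0,0]]'
python3 -c "
from h import *
st()"
```

```text
clock: 18.98
tool_pos: [0.4123, -0.2956, -0.0262]
eef_rot: [0.988, -0.154, -0.002, -0.001]
contact_force: [0.7, -0.6, -0.9]
opening: 0.453
t18.98 pad x-141.6 y-8.3 z-26.2 yaw-17.76 op0.453 F x0.8 y-0.4 z-0.9
clock: 19.48
tool_pos: [0.4136, -0.2959, -0.0263]
eef_rot: [0.988, -0.155, -0.006, -0.002]
contact_force: [-6.3, 2.2, 5.1]
opening: 0.45
t19.48 pad x-140.4 y-8.2 z-26.3 yaw-17.82 op0.450 F x-6.7 y0.2 z5.1
```

```bash
python3 -m creep '[[140,0.003,0,0,0],[140,0.004,0,0,0],[140,0.004,0,-0.003,0],[140,0.0045,0,-0.006,0],[140,0.0048,0,-0.009,0],[140,0.005,0,-0.012,0],[140,0.0058,0,-0.016,0],[140,0.0068,0,-0.02,0],[140,0.008,0,-0.024,0]]'
python3 -c "
from h import *
st();p=imaging.snapshot('side');im=p['image']
save('s12.png',cv2.resize(im[150:330,230:430],None,fx=4,fy=3.3))"
```

```text
clock: 20.6
tool_pos: [0.4157, -0.2964, -0.0033]
eef_rot: [0.988, -0.155, -0.011, -0.004]
contact_force: [-13.1, 2.6, 3.3]
opening: 0.452
t20.60 pad x-138.2 y-8.0 z-3.3 yaw-17.88 op0.452 F x-13.3 y-1.5 z3.3
```

View pics/s12.png

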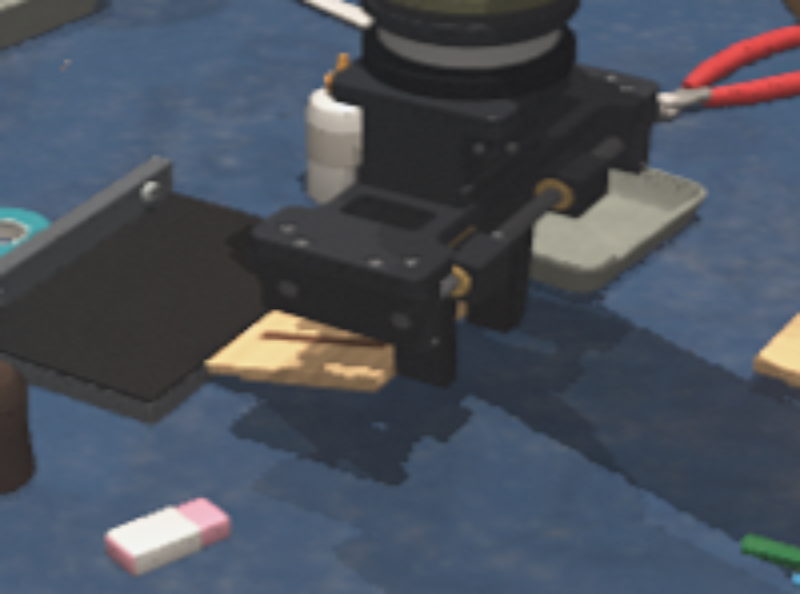

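```bash
python3 -m creep '[[140,0.0012,0,-0.003,0],[140,0.0026,0,-0.006,0],[140,0.004,0,-0.009,0]]'
python3 -m creep '[[140,0.002,0,-0.0015,0],[140,0.004,0,-0.003,0]]'
python3 -c "
from h import *
st();p=imaging.snapshot('side');im=p['image']
save('s13.png',cv2.resize(im[150:330,230:430],None,fx=4,fy=3.3))"
```

```text
clock: 21.02
tool_pos: [0.4183, -0.2972, 0.0056]
eef_rot: [0.988, -0.156, -0.012, -0.004]
contact_force: [-14.7, 4.7, 5.3]
opening: 0.452
clock: 21.28
tool_pos: [0.4194, -0.2975, 0.0084]
eef_rot: [0.988, -0.156, -0.015, -0.005]
contact_force: [-19.1, 5.7, 7.1]
opening: 0.45
t21.27 pad x-134.3 y-8.0 z8.4 yaw-17.92 op0.450 F x-19.9 y-0.4 z7.1
```

View pics/s13.png

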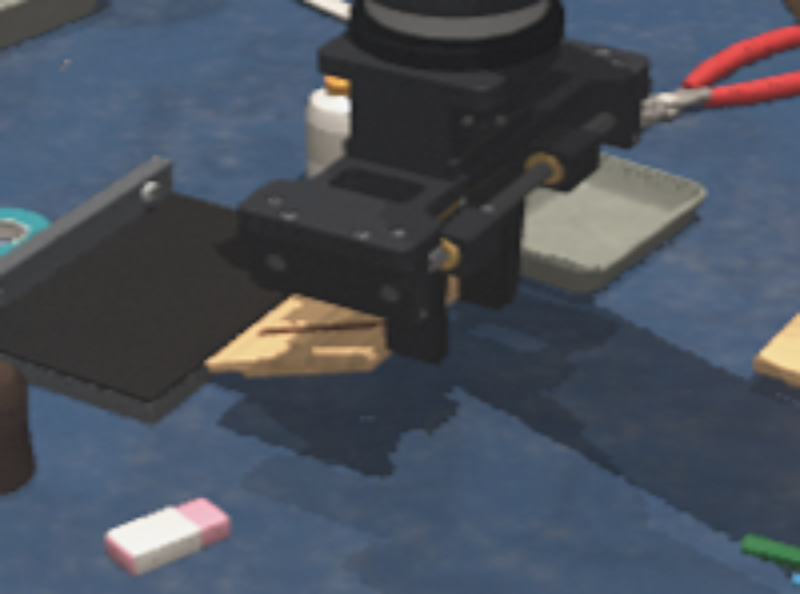

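```bash
python3 -m creep '[[140,0.0005,0,-0.003,0],[140,0.0012,0,-0.006,0],[140,0.0022,0,-0.009,0]]'
python3 -c "
from h import *
st();p=imaging.snapshot('side');im=p['image']
save('s14.png',cv2.resize(im[150:330,230:430],None,fx=4,fy=3.3))"
```

```text
clock: 21.7
tool_pos: [0.4241, -0.2992, 0.0177]
eef_rot: [0.988, -0.156, -0.012, -0.004]
contact_force: [-13.2, 4.0, 7.7]
opening: 0.45
t21.70 pad x-129.3 y-8.1 z17.7 yaw-17.90 op0.450 F x-13.8 y-0.3 z7.7
```

View pics/s14.png

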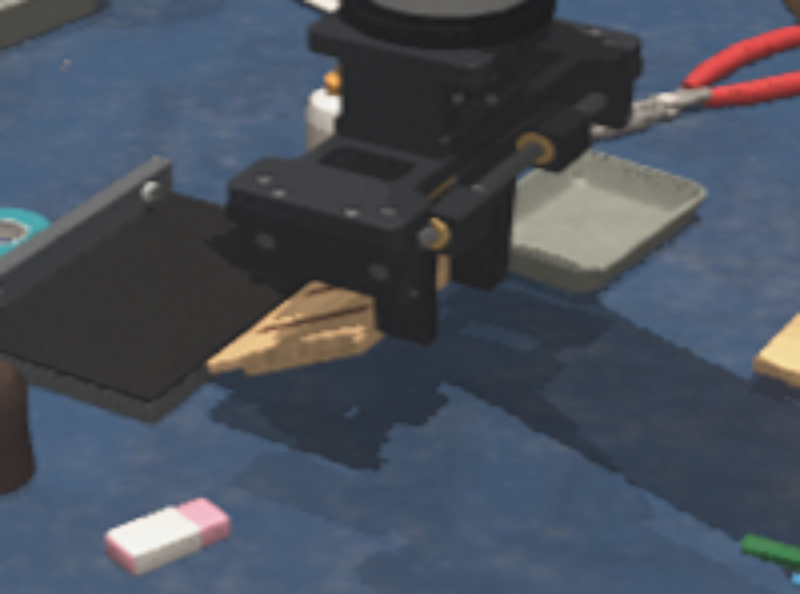

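```bash
python3 -m creep '[[140,0.001,0,-0.003,0],[140,0.0025,0,-0.006,0],[140,0.004,0,-0.009,0]]'
python3 -c "
from h import *
st();p=imaging.snapshot('side');im=p['image']
save('s15.png',cv2.resize(im[150:330,230:430],None,fx=4,fy=3.3))"
```

```text
clock: 22.12
tool_pos: [0.4394, -0.3044, 0.0278]
eef_rot: [0.988, -0.154, -0.002, -0.001]
contact_force: [-0.7, 0.3, 0.8]
opening: 0.452
t22.12 pad x-113.2 y-8.4 z27.8 yaw-17.77 op0.452 F x-0.8 y0.0 z0.8
```

View pics/s15.png

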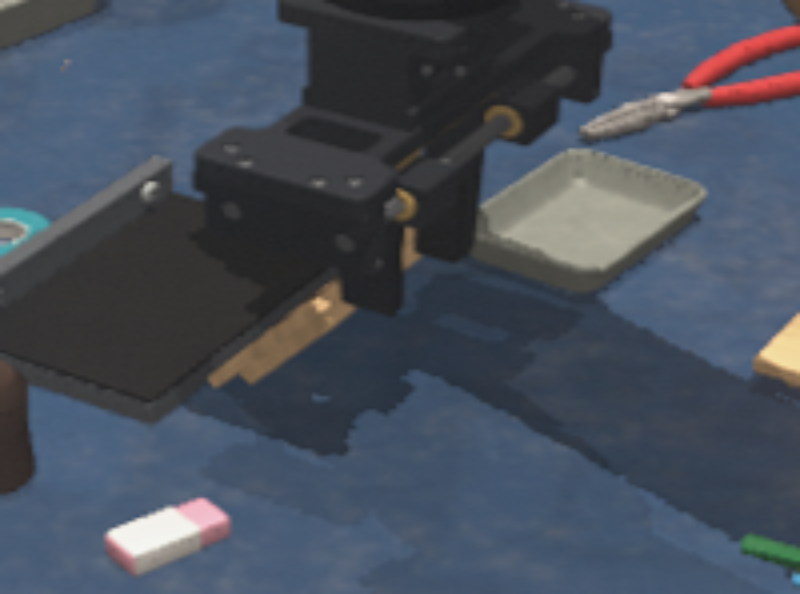

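The far edge slipped to the table as expected, and the plate leans at about 50° on the fingers. From here I push forward.

```bash
python3 -m creep '[[140,0.003,0,0.001,0],[140,0.007,0,0.001,0],[140,0.011,0,0,0],[140,0.015,0,0,0],[140,0.019,0,0,0],[140,0.023,0,0,0],[140,0.023,0,0,0]]'
python3 -c "
from h import *
st();p=imaging.snapshot('side');im=p['image']
save('s16.png',cv2.resize(im[150:330,230:430],None,fx=4,fy=3.3))"
```

```text
clock: 23.05
tool_pos: [0.4469, -0.3068, 0.0285]
eef_rot: [0.988, -0.156, -0.015, -0.004]
contact_force: [-23.1, 9.4, 35.2]
opening: 0.454
t23.05 pad x-105.3 y-8.4 z28.5 yaw-17.91 op0.454 F x-24.9 y1.9 z35.2
```

View pics/s16.png

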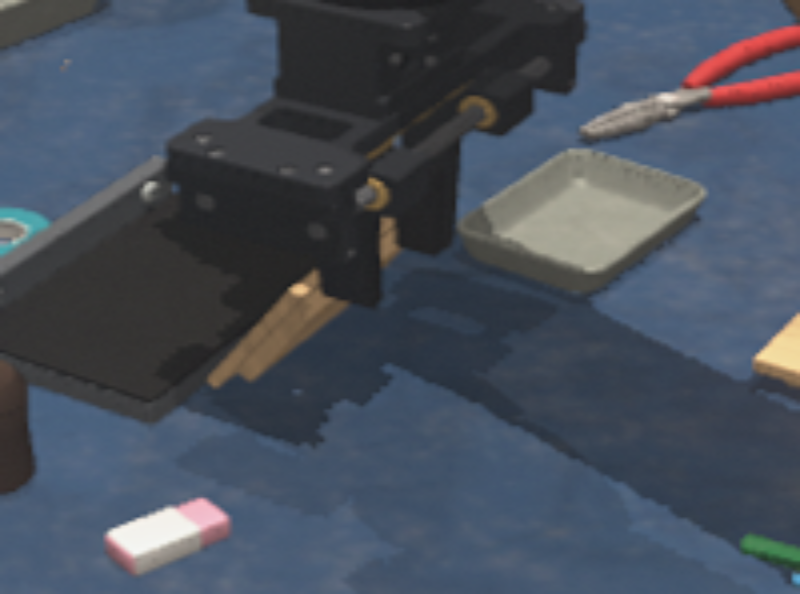

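Friction is pressing the tip down on the plate at 35 N, so I'll rise while easing off the forward push.

```bash
python3 -m creep '[[140,-0.003,0,-0.002,0],[140,-0.006,0,-0.004,0],[140,-0.006,0,-0.007,0]]'
python3 -c "
from h import *
st()"
python3 -m creep '[[140,0.001,0,-0.002,0],[140,0.003,0,-0.004,0]]'
python3 -c "
from h import *
st();p=imaging.snapshot('side');im=p['image']
save('s17.png',cv2.resize(im[150:330,230:430],None,fx=4,fy=3.3))"
```

```text
clock: 23.48
tool_pos: [0.4545, -0.3093, 0.0348]
eef_rot: [0.988, -0.155, -0.002, -0.001]
contact_force: [-0.5, -0.4, 0.5]
opening: 0.449
t23.48 pad x-97.3 y-8.4 z34.8 yaw-17.78 op0.449 F x-0.3 y-0.5 z0.5
clock: 23.72
tool_pos: [0.4591, -0.3105, 0.0385]
eef_rot: [0.988, -0.154, -0.001, -0.001]
contact_force: [-0.5, -0.8, -0.6]
opening: 0.45
t23.73 pad x-92.5 y-8.2 z38.5 yaw-17.75 op0.450 F x-0.3 y-0.9 z-0.6
```

View pics/s17.png

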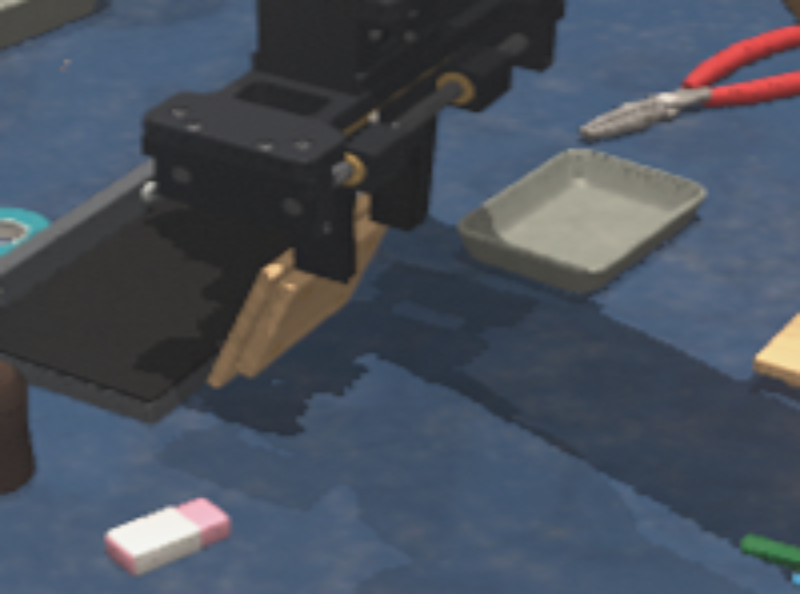

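```bash
python3 -m creep '[[140,0.003,0,-0.001,0],[140,0.006,0,-0.002,0],[140,0.009,0,-0.003,0],[140,0.012,0,-0.003,0],[140,0.015,0,-0.002,0]]'
python3 -c "
from h import *
st();p=imaging.snapshot('side');im=p['image']
save('s18.png',cv2.resize(im[150:330,230:430],None,fx=4,fy=3.3))"
```

```text
clock: 24.4
tool_pos: [0.4725, -0.3151, 0.0407]
eef_rot: [0.988, -0.154, -0.002, -0.001]
contact_force: [-2.6, 1.0, 9.3]
opening: 0.448
t24.40 pad x-78.4 y-8.4 z40.7 yaw-17.77 op0.448 F x-2.8 y0.1 z9.3
```

View pics/s18.png

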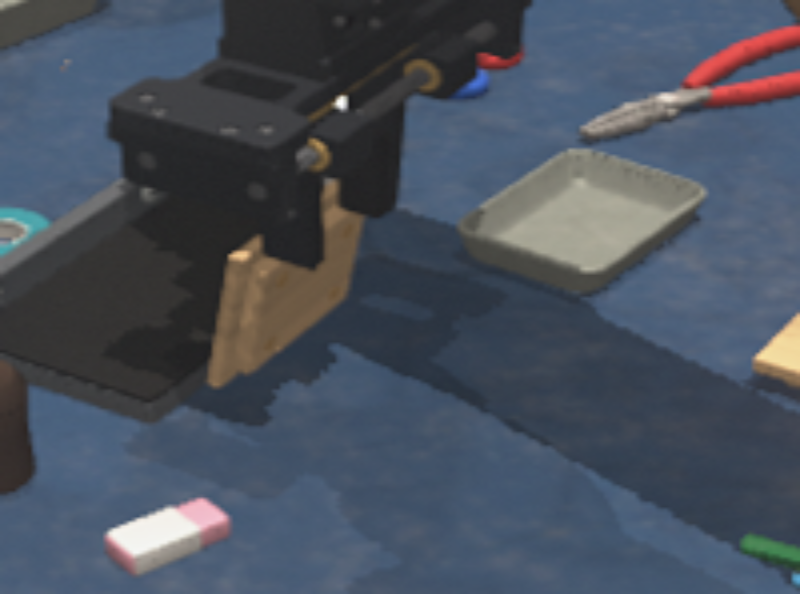

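```bash
python3 -m creep '[[140,0.004,0,-0.001,0],[140,0.008,0,-0.001,0],[140,0.012,0,0,0],[140,0.016,0,0.001,0],[140,0.02,0,0.003,0]]'
python3 -c "
from h import *
st();p=imaging.snapshot('side');im=p['image']
save('s19.png',cv2.resize(im[150:330,230:430],None,fx=4,fy=3.3))"
```

```text
clock: 25.08
tool_pos: [0.4947, -0.3225, 0.0425]
eef_rot: [0.988, -0.155, 0.002, 0.0]
contact_force: [-2.4, 2.8, 40.3]
opening: 0.452
t25.07 pad x-54.9 y-8.8 z42.5 yaw-17.78 op0.452 F x-3.1 y2.0 z40.3
```

View pics/s19.png

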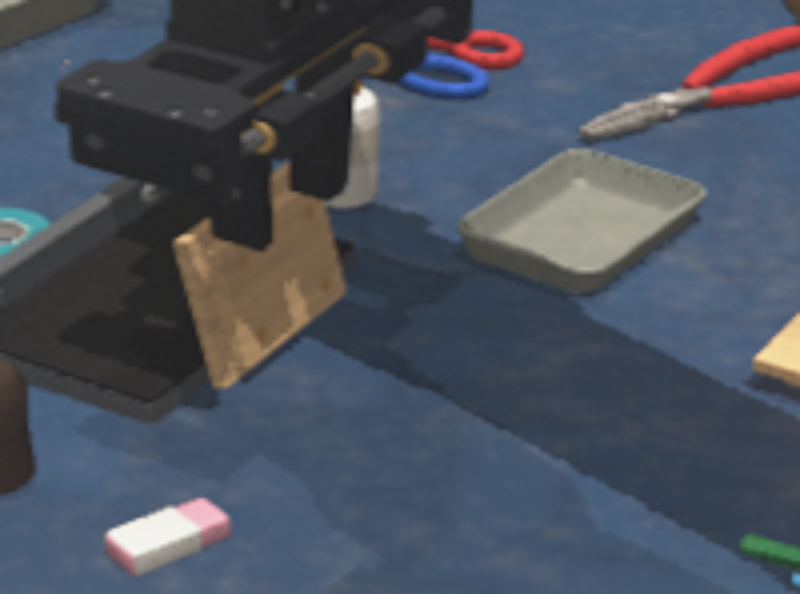

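```bash
python3 -m creep '[[140,0,0,-0.003,0],[140,0.001,0,-0.005,0]]'
python3 -c "
from h import *
st()"
python3 -m creep '[[140,0.004,0,0,0],[140,0.008,0,0.001,0],[140,0.012,0,0.002,0]]'
python3 -c "
from h import *
st();p=imaging.snapshot('side');im=p['image']
save('s20.png',cv2.resize(im[150:330,230:430],None,fx=4,fy=3.3))"
```

```text
clock: 25.38
tool_pos: [0.4938, -0.322, 0.0436]
eef_rot: [0.988, -0.154, -0.0, -0.001]
contact_force: [0.1, -1.1, 0.7]
opening: 0.455
t25.38 pad x-56.0 y-8.6 z43.6 yaw-17.76 op0.455 F x0.4 y-1.0 z0.7
clock: 25.75
tool_pos: [0.5056, -0.3259, 0.041]
eef_rot: [0.988, -0.154, -0.0, -0.0]
contact_force: [1.4, -0.9, 7.1]
opening: 0.453
t25.75 pad x-43.6 y-8.6 z41.0 yaw-17.76 op0.453 F x1.6 y-0.4 z7.1
```

View pics/s20.png

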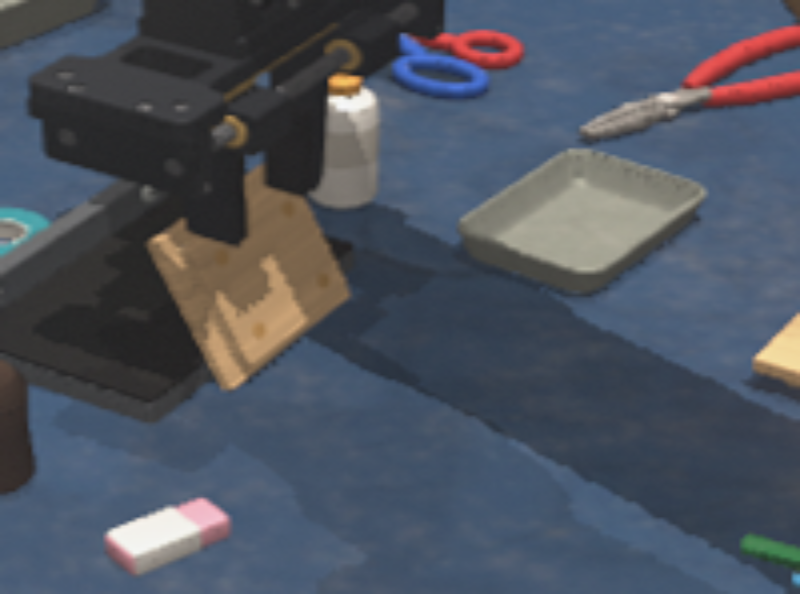

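```bash
python3 -m creep '[[140,0.006,0,0.001,0],[140,0.012,0,0.003,0],[140,0.018,0,0.006,0],[140,0.018,0,0.006,0]]'
python3 -c "
from h import *
st();p=imaging.snapshot('side');im=p['image']
save('s21.png',cv2.resize(im[150:330,230:430],None,fx=4,fy=3.3))"
```

```text
clock: 26.3
tool_pos: [0.5209, -0.3302, 0.0336]
eef_rot: [0.988, -0.154, -0.002, -0.001]
contact_force: [-0.4, 0.8, -1.0]
opening: 0.454
t26.30 pad x-27.7 y-8.0 z33.6 yaw-17.75 op0.454 F x-0.6 y0.7 z-1.0
```

View pics/s21.png

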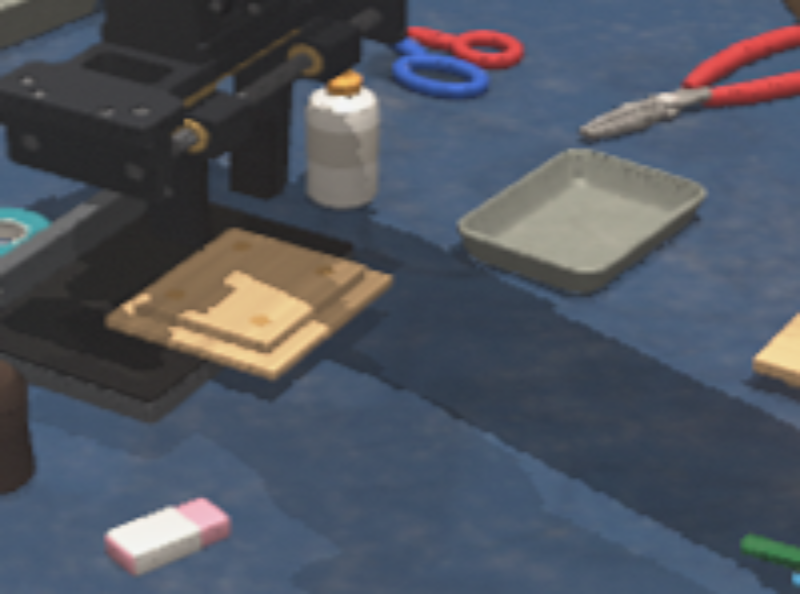

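The plate has fallen over onto the pad with the underside up and its front overhanging. I'll lift, move clear and measure.

```bash
python3 -m creep '[[140,0,0,-0.04,0],[140,-0.03,0,-0.06,0],[140,-0.08,0,-0.06,0],[140,-0.12,0,-0.06,0],[140,-0.12,0,-0.06,0]]'
python3 -c "
from h import *
st();p=imaging.snapshot('side');im=p['image']
save('s22.png',cv2.resize(im[180:330,190:390],None,fx=4,fy=4))
t=imaging.snapshot('top');im=t['image'];save('t22.png',cv2.resize(im[145:300,250:450],None,fx=3.9,fy=3.8))"
```

```text
clock: 26.98
tool_pos: [0.4024, -0.2929, 0.095]
eef_rot: [0.988, -0.155, -0.004, -0.002]
contact_force: [0.4, 0.2, -0.3]
opening: 0.45
t26.98 pad x-151.9 y-8.7 z95.0 yaw-17.89 op0.450 F x0.3 y0.3 z-0.3
```

View pics/s22.png

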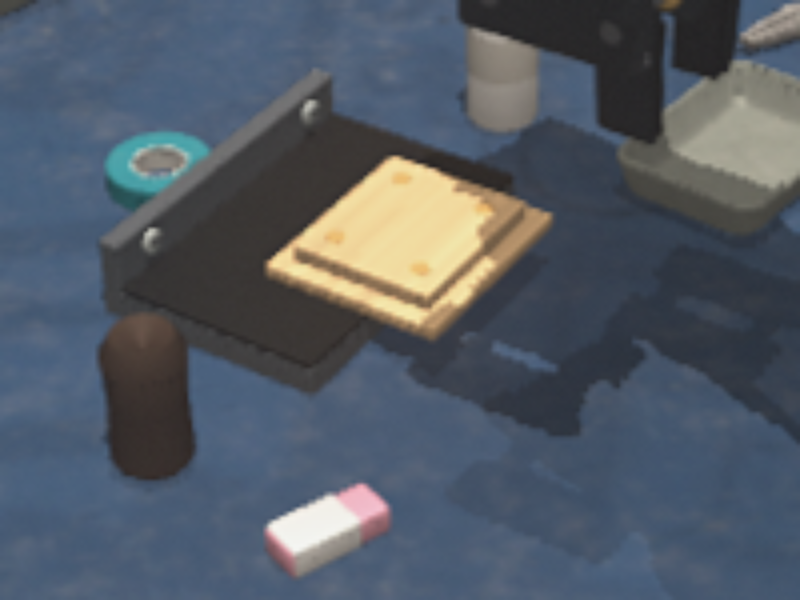

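View pics/t22.png

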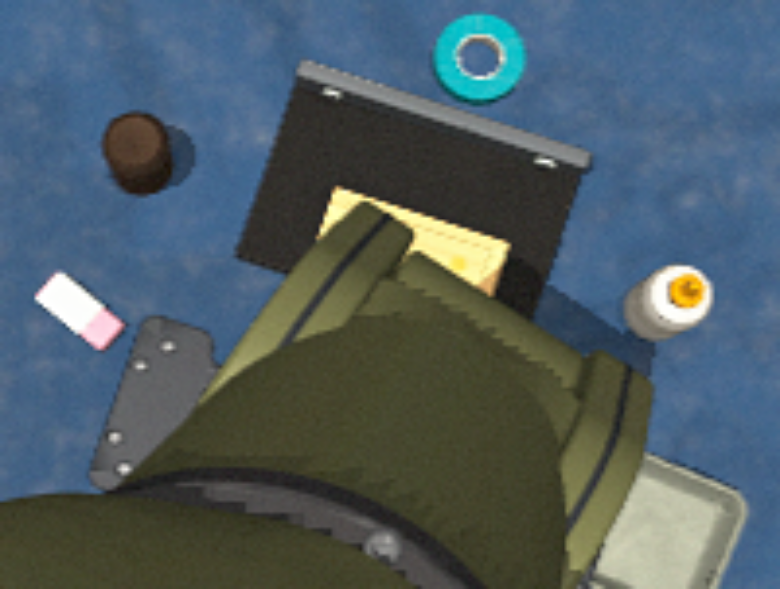

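The plate lies flat, grooves down, overhanging the front edge. The bystanders are unmoved. Now I'll lower in front of it, with the tip about 18 mm true height, and push it to the fence with both fingers.

```bash
python3 -m creep '[[140,0.03,-0.005,0.03,0],[140,0.04,-0.005,0.07,0],[140,0.04,-0.005,0.095,0],[140,0.04,-0.005,0.105,0],[140,0.04,-0.005,0.105,0],[140,0.044,-0.005,0.105,0],[140,0.05,-0.005,0.105,0],[140,0.056,-0.005,0.105,0],[140,0.062,-0.005,0.105,0]]'
python3 -c "
from h import *
st();p=imaging.snapshot('side');im=p['image']
save('s23.png',cv2.resize(im[180:330,190:390],None,fx=4,fy=4))"
```

```text
clock: 28.2
tool_pos: [0.4672, -0.308, -0.0101]
eef_rot: [0.988, -0.154, -0.002, -0.001]
contact_force: [-1.1, -0.1, 0.6]
opening: 0.45
t28.20 pad x-85.5 y-3.3 z-10.1 yaw-17.77 op0.450 F x-1.0 y-0.5 z0.6
```

View pics/s23.png

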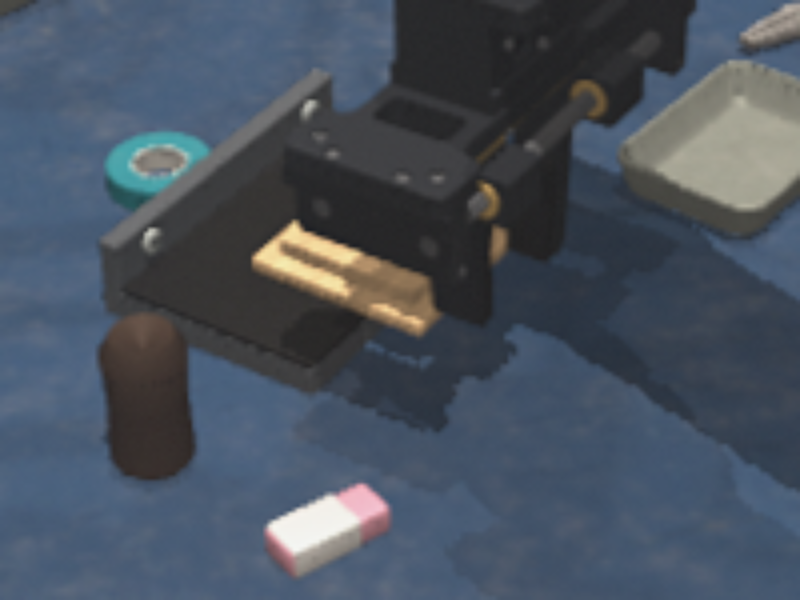

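```bash
python3 -m creep '[[140,0.005,0,0,0],[140,0.01,0,0,0],[140,0.015,0,0,0],[140,0.02,0,0,0],[140,0.025,0,0,0],[140,0.029,0,0,0],[140,0.029,0,0,0]]'
python3 -c "
from h import *
st()"
python3 -m creep '[[140,0.002,0,0,0],[140,0.004,0,0,0],[140,0.006,0,0,0],[140,0.006,0,0,0]]'
python3 -c "
from h import *
st();p=imaging.snapshot('side');im=p['image']
save('s24.png',cv2.resize(im[180:330,190:390],None,fx=4,fy=4))"
```

```text
clock: 29.12
tool_pos: [0.4953, -0.3169, -0.0106]
eef_rot: [0.988, -0.154, -0.001, -0.001]
contact_force: [-0.6, -0.5, -0.6]
opening: 0.449
t29.12 pad x-56.1 y-3.2 z-10.6 yaw-17.75 op0.449 F x-0.4 y-0.7 z-0.6
clock: 29.62
tool_pos: [0.5006, -0.3186, -0.0106]
eef_rot: [0.988, -0.154, -0.002, -0.001]
contact_force: [-0.4, -0.2, -0.1]
opening: 0.454
t29.62 pad x-50.5 y-3.2 z-10.6 yaw-17.76 op0.454 F x-0.4 y-0.3 z-0.1
```

View pics/s24.png

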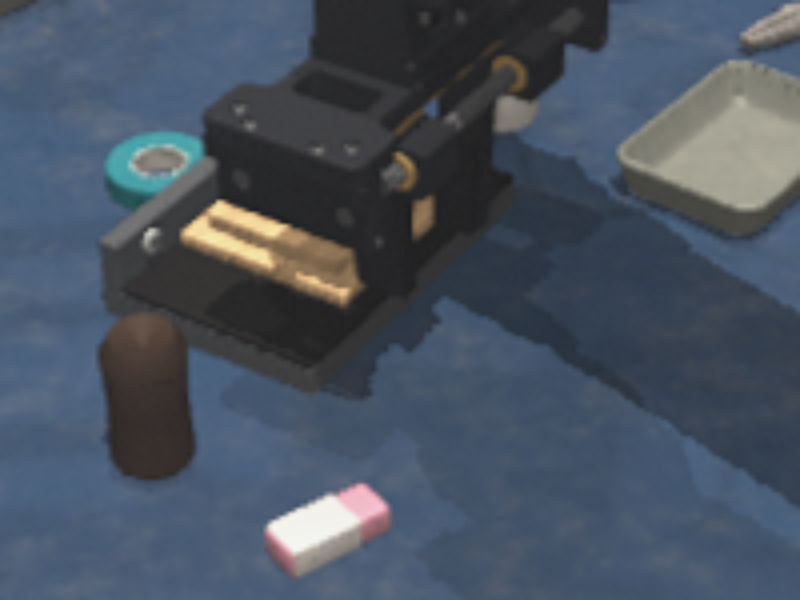

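Almost at the fence. I'll press on in small steps until there is a reaction force.

```bash
python3 -m creep '[[140,0.0015,0,0,0],[140,0.003,0,0,0],[140,0.003,0,0,0]]'
python3 -m creep '[[140,0.0015,0,0,0],[140,0.003,0,0,0],[140,0.003,0,0,0]]'
python3 -c "
from h import *
st()"
```

```text
clock: 30.05
tool_pos: [0.5029, -0.3193, -0.0107]
eef_rot: [0.988, -0.154, -0.002, -0.001]
contact_force: [-0.8, -0.1, -0.2]
opening: 0.451
clock: 30.42
tool_pos: [0.503, -0.3194, -0.0108]
eef_rot: [0.988, -0.155, -0.005, -0.002]
contact_force: [-5.9, 2.7, 5.4]
opening: 0.454
t30.43 pad x-48.0 y-3.2 z-10.8 yaw-17.79 op0.454 F x-6.4 y0.8 z5.4
```

Contact with the fence came at the predicted position. I'll press firmly to square it, then back straight off and look.

```bash
python3 -m creep '[[140,0.002,0,0,0],[140,0.004,0,0,0],[140,0.004,0,0,0],[140,0.004,0,0,0]]'
python3 -c "
from h import *
st()"
python3 -m creep '[[140,-0.01,0,0,0],[140,-0.03,0,0,0],[140,-0.06,0,-0.03,0],[140,-0.1,0,-0.07,0],[140,-0.15,0,-0.13,0],[140,-0.19,0,-0.18,0],[140,-0.22,0.04,-0.22,0],[140,-0.22,0.09,-0.22,0],[140,-0.22,0.14,-0.22,0],[140,-0.22,0.18,-0.22,0]]'
python3 -m creep '[[140,0,0.05,0,0],[140,0,0.1,0,0],[140,0,0.1,0,0]]'
python3 -c "
from h import *
st();p=imaging.snapshot('side');im=p['image']
save('s25.png',cv2.resize(im[180:330,190:390],None,fx=4,fy=4))
t=imaging.snapshot('top');im=t['image'];save('t25.png',cv2.resize(im[145:300,250:450],None,fx=3.9,fy=3.8))"
```

```text
clock: 30.92
tool_pos: [0.503, -0.3194, -0.0111]
eef_rot: [0.988, -0.155, -0.008, -0.003]
contact_force: [-11.7, 4.4, 9.0]
opening: 0.449
t30.93 pad x-48.0 y-3.2 z-11.1 yaw-17.83 op0.449 F x-12.5 y0.6 z9.0
clock: 32.17
tool_pos: [0.246, -0.4297, 0.2109]
eef_rot: [0.988, -0.155, -0.0, 0.001]
contact_force: [0.7, 0.3, -0.6]
opening: 0.45
clock: 32.55
tool_pos: [0.2136, -0.5265, 0.21]
eef_rot: [0.988, -0.157, -0.001, 0.002]
contact_force: [0.6, 1.0, -0.4]
opening: 0.452
t32.55 pad x-260.3 y-288.9 z210.0 yaw-18.11 op0.452 F x0.3 y1.1 z-0.4
```

View pics/s25.png

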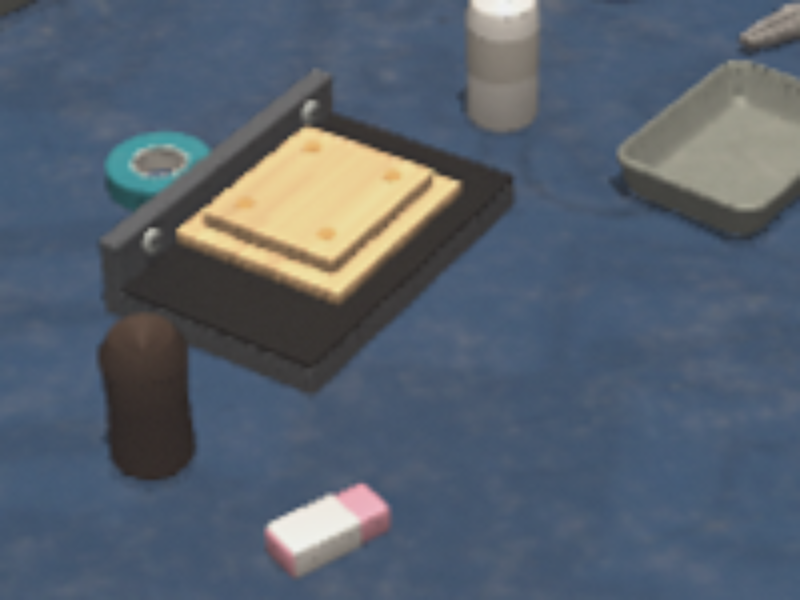

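View pics/t25.png

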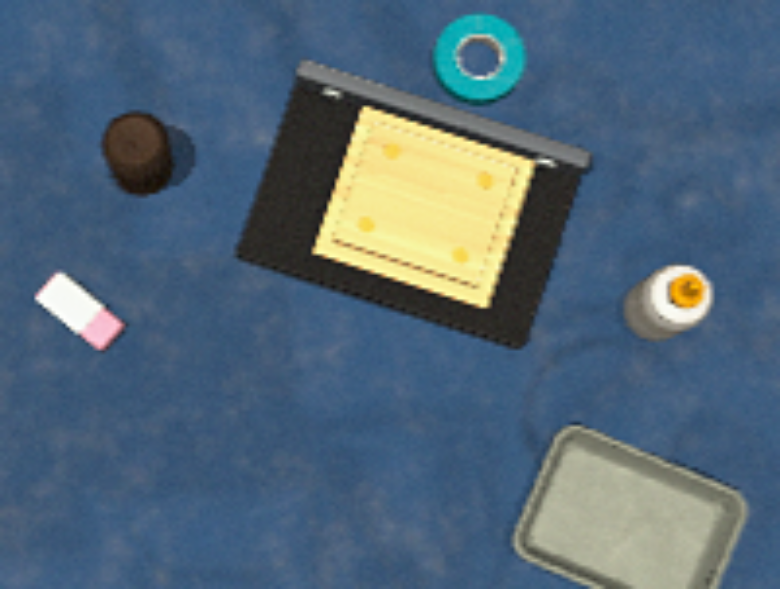

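Run:
```python
from h import *
t=imaging.snapshot('top');s=imaging.snapshot('side')
c2=lambda u:[250+u[0]/3.9,145+u[1]/3.8]; c3=lambda u:[190+u[0]/4,180+u[1]/4]
L=[[40,45,22],[40,-45,22],[-40,45,22],[-40,-45,22]]
PT=[c2(u) for u in[(362,106),(535,158),(314,251),(488,307)]]
PS=[c3(u) for u in[(179,230),(312,126),(337,293),(461,184)]]
for nm,o in(("both",[(t,L,PT),(s,L,PS)]),("top",[(t,L,PT)]),("side",[(s,L,PS)])):
  v,e=fit(0,o,[549,-331,-18])
  for po,pa,m in(([549.7,-330.9],-17.76,"padboth"),([549.3,-332.6],-17.62,"padtop"),([549.36,-327.9],-17.87,"padside")):
    if m[3:]!=nm: continue
    a=np.radians(pa);d=v[:2]-po
    print(nm,"plate in pad x%.1f y%.1f ang%.2f err%.2f"%(d@[np.cos(a),np.sin(a)],d@[-np.sin(a),np.cos(a)],v[2]-pa,e))
# overlay fence foot/top line in enlarged views
for n,p,(y0,y1,x0,x1) in(("t",t,(155,235,305,405)),("s",s,(195,285,210,330))):
  k=8 if n=="t" else 6
  save(n+"26.png",cv2.resize(p["image"][y0:y1,x0:x1],None,fx=k-1,fy=k-1,interpolation=cv2.INTER_CUBIC))
```

```text
both plate in pad x2.5 y-6.7 ang-0.46 err1.50
top plate in pad x3.2 y-5.5 ang0.46 err0.47
side plate in pad x2.2 y-7.9 ang-1.49 err0.98
```

View pics/s26.png

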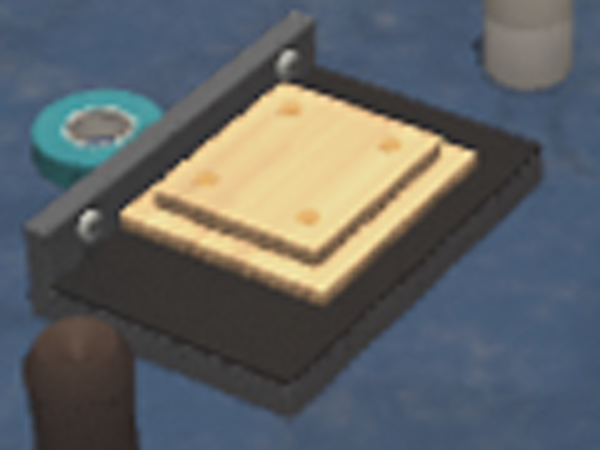

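View pics/t26.png

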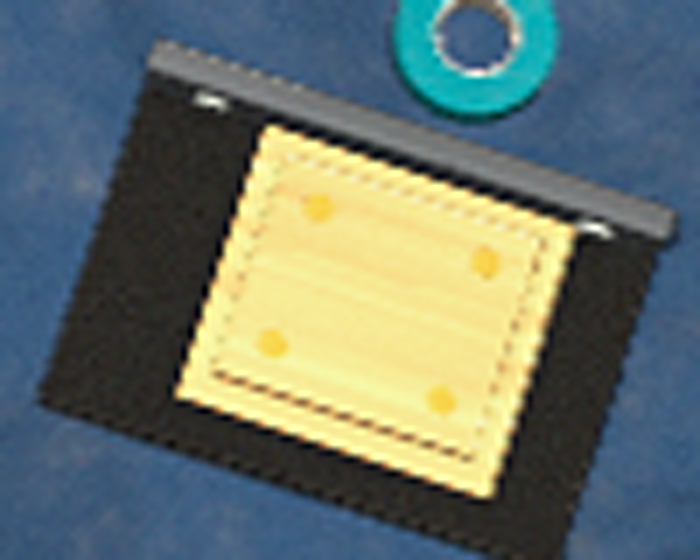

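Run:
```python
from h import *
t=imaging.snapshot('top');s=imaging.snapshot('side')
# edge-based subpixel: fit lines through wood mask boundary back/front edges and compare with pad front edge line
def line(pts):
    vx,vy,x,y=cv2.fitLine(np.float32(pts),cv2.DIST_HUBER,0,.01,.01).ravel(); return np.array([x,y]),np.array([vx,vy])
hsv=cv2.cvtColor(t["image"],cv2.COLOR_BGR2HSV)
k=4
im=cv2.resize(t["image"],None,fx=k,fy=k,interpolation=cv2.INTER_CUBIC)
m=cv2.inRange(cv2.cvtColor(im,cv2.COLOR_BGR2HSV),(12,60,120),(35,255,255))
N,L,S,C=cv2.connectedComponentsWithStats(m)
i=[j for j in range(1,N) if S[j,4]>8000 and abs(C[j][0]/k-358)<25 and abs(C[j][1]/k-200)<25][0]
ok=L==i
c,_=quad(cv2.morphologyEx(ok.astype(np.uint8),cv2.MORPH_CLOSE,np.ones((15,15))))
P=np.array([ray(t,((u[0]+.5)/k-.5,(u[1]+.5)/k-.5),.022)[:2]*1000 for u in c])
d=(P-[549.3,-332.6]);a=np.radians(-17.62);X=d@[np.cos(a),np.sin(a)];Y=d@[-np.sin(a),np.cos(a)]
for nm,sel in(("back",X>X.max()-6),("front",X<X.min()+6)):
    sel=sel&(abs(Y-np.median(Y))<36); f=np.polyfit(Y[sel],X[sel],1); print(nm,np.degrees(np.arctan(f[0])),np.polyval(f,-6),sel.sum())
print("y range",Y.min(),Y.max())
# pad front edge: dark mask
g=cv2.cvtColor(im,cv2.COLOR_BGR2GRAY); h=cv2.cvtColor(im,cv2.COLOR_BGR2HSV)
best=[]
for y in np.linspace(-65,65,40):
    prof=[]
    xs=np.arange(-60,-42,.25)
    for x in xs:
        w=np.array([549.3,-332.6])+x*np.array([np.cos(a),np.sin(a)])+y*np.array([-np.sin(a),np.cos(a)])
        u=proj(t,np.append(w,16)/1000)[0]; prof.append(cv2.getRectSubPix(t["image"][:,:,0],(1,1),(float(u[0]),float(u[1])))[0,0])
    prof=cv2.GaussianBlur(np.float32(prof)[None],(9,1),0)[0]; best.append((y,xs[np.argmin(np.diff(prof))]))
b=np.array(best);b=b[abs(b[:,1]-np.median(b[:,1]))<2];f=np.polyfit(b[:,0],b[:,1],1);print("padfront",np.degrees(np.arctan(f[0])),np.polyval(f,-6),len(b))
for n,q in(("roll",s),("eraser",s),("glue",s),("rivets",s),("tape",t)):
    print(n,[(x["score"],x["rect"]) for x in imaging.boxes_of(q,n)[:1]])
```

```text
back 0.2623054449265577 42.83333757310841 142
front 0.3125629954223093 -37.026488994626476 143
y range -50.40714974148957 41.170326294830204
padfront 0.3011225602815484 -51.275283771106935 40
roll [(0.58, [214.9, 257.6, 243.7, 299.0])]
eraser [(0.88, [256.0, 302.9, 284.6, 324.3])]
glue [(0.57, [306.0, 167.2, 323.8, 215.5])]
rivets [(0.69, [342.3, 194.6, 403.2, 239.9])]
tape [(0.85, [363.3, 148.7, 385.2, 175.1])]
```

```bash
python3 -c "
from plant import r,telemetry
print(telemetry.get_state()['clock'],r.finish_job())"
```

```text
the job is handed in; nothing more can be done
33.1 None
```

The 80 x 90 mm plate now lies grooves down on the pad, pushed up against the back fence. I handed the job in at 33.1 s; no verdict was reported.

**How it went**
- I pushed the plate square against the pad with two fingers, tipped it up on its far edge and pushed it over onto the pad. I then slid it across until the fence pushed back.
- The first tipping attempt failed: the tip slipped over the lip and the plate dropped back flat. The second attempt, with the tip lower, worked.
- The real fingertips ended about 29 mm above the reported TCP. I found this by touching the plate top before tipping, and allowed for it afterwards.
- The peak force was about 42 N at the wrist, from the fingertips pressing on the plate.

**Last checks**
- **Square:** the top view puts the plate's edges within about 0.05° of parallel to the pad front. The coarser fit from hand-picked corners disagreed: -1.5° from the side view, +0.5° from the top.
- **Flush:** the finger travel of 92.2 mm between the two contacts matches the 92 mm from pad front to fence. I pressed with 12 N at the end. The images place the plate 1 to 2 mm too far back, which is within the calibration error.
- **On the pad:** the front edge is about 14 mm behind the pad's front edge, and the sides are well inside.
- **Bystanders:** all five look unmoved. The gripper was clear of everything at hand-in.

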